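# Clear the cup-marking bench for change-over

## Task

Sort the handful of parts on the marking bench into their homes: each of the two steel cups that stand among them (not the batch at the far left) upright in a blue carrier of its own, the orange-sleeved mandrel standing in the grey bored stand with its shank fully down, and both spacer rings threaded on the red-based spindle, the wide dark steel one at the bottom and the narrow brass one on top of it. Leave the caliper and the V-block where they lie.

Things in the scene. Friction and masses are not known exactly. Their poses are not given: they have to be found in the camera images.
- cup_one_mid (a point): One of two alike drawn sheet-steel cups: grey, round, open at the top, tan inside, outer diameter 64 mm, height 47 mm, thin wall, flat closed bottom. This point is its centre, 23.5 mm above its underside; z runs up its axis. It starts upright on the worktop; it is gripped across its outside diameter.
- cup_two_mid (a point): The other of two alike drawn sheet-steel cups: grey, round, open at the top, tan inside, outer diameter 64 mm, height 47 mm, thin wall, flat closed bottom. This point is its centre, 23.5 mm above its underside; z runs up its axis. It starts upright on the worktop; it is gripped across its outside diameter.
- steel_spacer_mid (a point): wide dark-grey steel spacer ring lying flat: outer diameter 62 mm, bore 32 mm, 22 mm thick. This point is its centre, 11 mm above its underside, in the middle of the open bore; z along its axis. Gripped across its outside diameter.
- brass_spacer_mid (a point): narrow brass-coloured spacer ring lying flat: outer diameter 48 mm, bore 28 mm, 18 mm thick. This point is its centre, 9 mm above its underside, in the middle of the open bore; z along its axis. Gripped across its outside diameter.
- mandrel_mid (a point): expanding mandrel that stands on its shank: below, a steel shank 30 mm in diameter and 28 mm long whose lowest 7 mm taper to 20 mm; above it, a head 32 mm high, an orange sleeve 56 mm in diameter between two aluminium discs; 62 mm high in all. This point lies on its axis in the middle of the orange head, 44 mm above its foot (28 mm of shank and 16 mm of head below it); z up its axis. Gripped across the head.
- carrier_a: One of two alike blue plastic carriers, fixed round dishes that each take one cup: foot 94 mm across, inner floor 6 mm above the worktop with a black pad, seat 72 mm in diameter, flaring to about 82 mm at its lip 22 mm above the worktop. The origin is the centre of the underside, on the worktop; z up. A seated cup stands on the floor, its rim 53 mm above the worktop.
- carrier_b: The other of two alike blue plastic carriers, fixed round dishes that each take one cup: foot 94 mm across, inner floor 6 mm above the worktop with a black pad, seat 72 mm in diameter, flaring to about 82 mm at its lip 22 mm above the worktop. The origin is the centre of the underside, on the worktop; z up. A seated cup stands on the floor, its rim 53 mm above the worktop.
- stand: fixed grey square block, 84 x 84 mm, 42 mm high, with a bore 39 mm in diameter and 34 mm deep in the middle of its top. The origin is the centre of its underside, on the worktop, on the bore's axis; z up. With the shank fully down, the underside of the mandrel's head rests on the block's top.
- spindle: fixed upright steel post, 14 mm in diameter with a tapered tip 74 mm above the worktop, on a round red foot 80 mm in diameter and 10 mm high. The origin is the centre of the underside, on the worktop, on the post's axis; z up.
- caliper_mid (a point): bystander: steel caliper, about 210 mm long, lying flat; point in its middle, 3 mm up
- v_block_mid (a point): bystander: ground steel V-block, 62 x 57 x 35 mm; point at its centre, half-way up

How it is judged:
By the outcome, as a careful person would: the job done as asked, in the order asked, and still so for the second after the job is handed in, with the robot touching nothing.
It also fails if it takes over 102 s, if anything falls off the work surface, if the arm or the gripper's body presses on something with over 40 N, if the wrist force passes 120 N, or if a joint passes its speed limit or range.

## Robot

A 7-joint arm with a two-finger parallel gripper is mounted at the origin on a cart in front of the work surface, level with it; the furniture and walls round the work are solid. World frame = base frame: x ahead of the robot, y to its left, z up, the work surface at z = 0. Lengths are in m, angles in rad, forces in N, time in s.
With the tool pointing down it reaches from about 0.425 to 1.025 m from the base axis. Payload 3.6 kg.
Tool frame: the origin (TCP) lies midway between the tips of the shut fingers; the grasp point (between the pads) lies 19 mm behind it; z points along the fingers, y is the direction in which the jaws open and shut (so a half turn about z gives the same grasp; the last joint's range is limited). The gripper opens to 85 mm and grips with 20 to 120 N. Pads are 22 mm wide; open, the fingers measure 114 mm over their backs; the gripper's body (76 mm by 85 mm) begins 54 mm behind the grasp point. The pads swing forward as they close: fully open they stand 13 mm farther back than shut.
Start: joints at [-1.393, 0.591, 0.048, 1.609, -0.033, 0.943, -0.034], TCP at [0.194, 0.699, 0.231] pointing down, gripper open.
Joint ranges: [-2.69, 2.69], [-0.47, 2.24], [-1.27, 1.36], [0.19, 2.51], [-1.53, 4.68], [0.08, 2.07], [-3.09, 3.09]. Speed limits (rad/s): [2.57, 2.57, 3.14, 3.14, 3.14, 3.14, 3.14].

## Interface

Orientations are given as a rotation vector (axis times angle).
In Python, from bench import arm gives the robot as it stands. The module is installed in compiled form; this text tells all that it offers.
- The arm moves only by the tool drive_tool, never from a script. Its arguments are lists of equal length, an entry for each row: "grip": the closure in counts, from 0 (fully open) to 255 (shut); "travel": the shift along the world's x, y, z in cm, a list of three; "turn": the turn about the world's z in degrees. In form: {"grip": [grip, ...], "travel": [[tx, ty, tz], ...], "turn": [turn, ...]}. A call has 1 to 8 rows; each row shifts and turns the commanded pose from where the row before left it; what a row does not reach is not made up. A row lasts 1/10 s, in which the tool goes at most 50 mm and 8.59 degrees, less where a joint would pass 70% of its speed; a pose out of reach is approached as far as the arm can. A call is refused whole if a number of a shift passes 5 or a number of a turn 8.59, either way. A call with a gripper value outside its range is refused whole. The fingers move at their own pace and stop on an object; "grip_force" is the grip in N (left out, the last holds). Time passes only in rows, so rows that do not move let the fingers close. It gives the time, the measured TCP pose, the force and the opening at its end, in the units of the state.
- arm.state(): the state, without advancing time (a new reading comes with each control period).
- arm.grab_frame(name): name is "scene" or "top" or "wrist"; returns a dict with "pixels" (480x640x3 uint8, blue, green, red), "z_map" (480x640 float32, m along the optical axis (not along the pixel's ray), 0 where there is no reading), "fov_y" (degrees; the focal length in pixels is half the picture's height over the tangent of half this angle, whatever the lens; pixels are square), "cx", "cy" (the principal point, pixels), "dist" ([k1, k2, p1, p2, k3] as OpenCV has them; the pictures are not rectified), "pose" (4x4, takes a point from camera to world coordinates). Camera axes: x right, y up, looking along -z (the intrinsics and any distortion apply to the point x, -y, -z); pixel columns grow to the right and rows downward; lengths in m; the calibration is good to about 2 mm. A picture is of the moment at which its call begins.
- arm.job_done(): hands the job in, once; it reports no verdict.
The state is a dict: "time": time; "qpos": joint angles; "qvel": joint speeds; "joint_torque": joint torques, N m; "eef_pos": TCP position; "ee_rot": TCP orientation; "ft_force": force on the tool from outside, world axes, zero at the start; "wrist_torque": the same for the moment, N m; "grip_width": opening from 0.0 (shut) to 1.0 (fully open).
Only numpy, scipy, OpenCV 4.12 (cv2) and the standard library are available. Lean on these libraries where they do the work, as an engineer would, in place of code of your own. Each camera call takes 0.05 s, during which the arm holds its last target.

## Working session

There is one attempt and no reset: what is moved stays moved. The work goes in short steps, Python scripts to look and compute and a tool call to move; the robot and the scene stay as the last step left them, time stands still between calls to the robot, and variables do not carry over. Pictures are saved under pics/ and viewed, and the job is handed in when it is done.

Besides the shell and the picture viewer there is one more tool, called after "Emit:" as a command line: name --pt "numbers of a row" for each row, then --argument value for the rest. drive_tool: Moves the arm, as the interface text tells. Its arguments: {"type":"object","properties":{"grip":{"type":"array","items":{"type":"number"}},"travel":{"type":"array","items":{"type":"array","items":{"type":"number"}}},"turn":{"type":"array","items":{"type":"number"}},"grip_force":{"type":"number"}},"required":["grip","travel","turn"]}

```bash
mkdir -p pics; cat > h.py <<'E'
import numpy as np,cv2
from bench import arm
def grab(n,tag):
    f=arm.grab_frame(n); cv2.imwrite(f'pics/{tag}.png',f['pixels'])
    np.save(f'pics/{tag}.npy',f,allow_pickle=True); return f
def load(tag): return np.load(f'pics/{tag}.npy',allow_pickle=True).item()
def K(f):
    F=240/np.tan(np.radians(f['fov_y'])/2); return np.array([[F,0,f['cx']],[0,F,f['cy']],[0,0,1.]])
def ray(f,u,v):
    p=cv2.undistortPoints(np.array([[[u,v]]],float),K(f),np.array(f['dist'],float))[0,0]
    d=np.array([p[0],-p[1],-1.]);T=np.array(f['pose']); return T[:3,3],T[:3,:3]@d
def atz(f,u,v,z):
    o,d=ray(f,u,v); return o+d*(z-o[2])/d[2]
def depth(f,u,v):
    o,d=ray(f,u,v); return o+d*f['z_map'][int(round(v)),int(round(u))]
def cloud(f):
    h,w=f['z_map'].shape; uu,vv=np.meshgrid(np.arange(w),np.arange(h))
    p=cv2.undistortPoints(np.stack([uu,vv],-1).reshape(-1,1,2).astype(float),K(f),np.array(f['dist'],float)).reshape(h,w,2)
    d=np.stack([p[...,0],-p[...,1],-np.ones((h,w))],-1)*f['z_map'][...,None]
    T=np.array(f['pose']); return d@T[:3,:3].T+T[:3,3]
def proj(f,P):
    T=np.array(f['pose']); c=(np.atleast_2d(P)-T[:3,3])@T[:3,:3]; c=c*[1,-1,-1]
    return cv2.projectPoints(c.reshape(-1,1,3),np.zeros(3),np.zeros(3),K(f),np.array(f['dist'],float))[0].reshape(-1,2)
E
python3 - <<'E'
from h import *
for n in ('scene','top','wrist'):
    f=grab(n,n+'0'); print(n,f['fov_y'],f['cx'],f['cy'],f['dist'],np.array(f['pose']).round(3).tolist())
print(arm.state())
E
```

```text
scene 46.475354220050335 321.7896648883136 240.89527681168084 [-0.18140618  0.          0.          0.          0.        ] [[0.83, 0.362, -0.424, 0.015], [-0.558, 0.516, -0.65, -0.611], [-0.016, 0.776, 0.63, 0.933], [0.0, 0.0, 0.0, 1.0]]
top 53.99463752095897 319.652665766959 238.53760932792767 [-0.00911414  0.          0.          0.          0.        ] [[0.002, 0.999, -0.054, 0.517], [-1.0, 0.003, 0.015, 0.265], [0.015, 0.054, 0.998, 0.964], [0.0, 0.0, 0.0, 1.0]]
wrist 69.40545673791418 317.3926538978126 241.30954027282027 [-0.0381268  0.         0.         0.         0.       ] [[0.267, -0.927, -0.262, 0.128], [0.964, 0.256, 0.076, 0.716], [-0.003, -0.273, 0.962, 0.373], [0.0, 0.0, 0.0, 1.0]]
{'time': 0.15, 'qpos': array([-1.39349605,  0.59192193,  0.04831342,  1.60951638, -0.03330591,
        0.94270432, -0.03369407]), 'qvel': array([-0.00039828, -0.00207353, -0.00071455, -0.00453828, -0.00055237,
        0.00084246, -0.00031675]), 'joint_torque': array([ 2.77043029e-03, -5.49246633e+01,  1.54932875e+00, -1.98454249e+01,
        9.57078708e-03,  5.67141527e-03,  3.27583486e-06]), 'eef_pos': array([0.19375619, 0.69796963, 0.23039806]), 'ee_rot': array([-4.23929835e-01, -3.11271474e+00,  2.73204306e-03]), 'ft_force': array([-0.97887376,  0.3231062 ,  0.34712125]), 'wrist_torque': array([-0.05727589,  0.04343879,  0.03223743]), 'grip_width': 1.0000268863324704}
```

View pics/scene0.png

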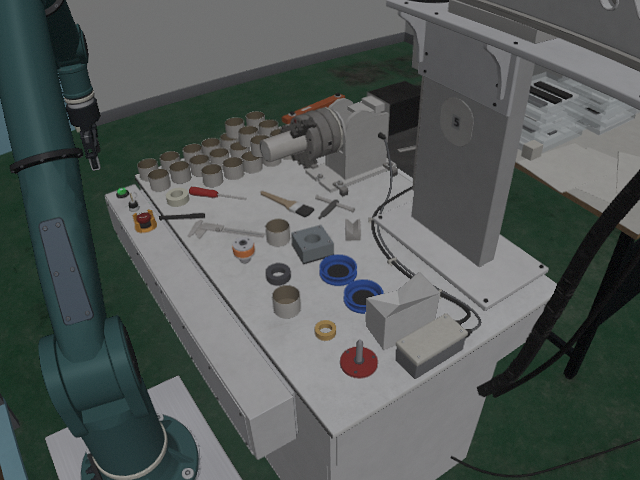

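View pics/top0.png

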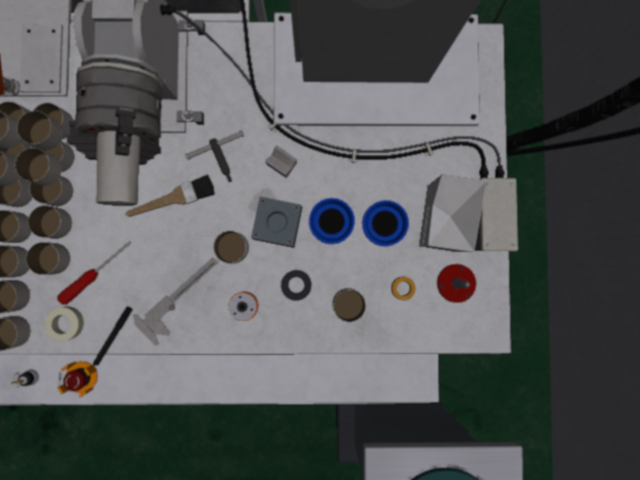

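View pics/wrist0.png

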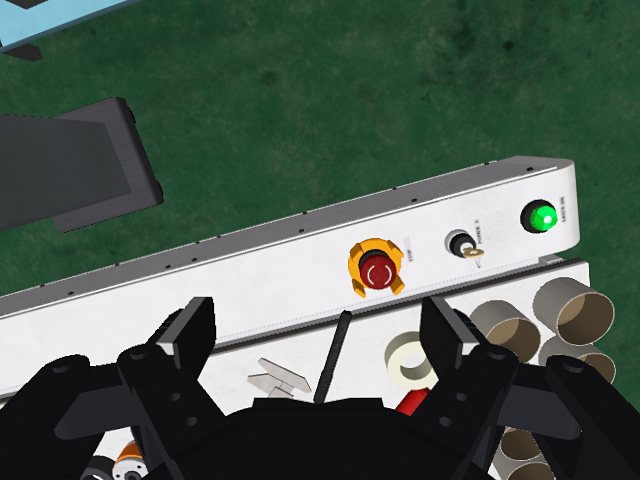

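The scene and top views show these parts, with pixel positions from the top view:
- Cups: (231,247) and (349,304)
- Steel ring: (296,285)
- Brass ring: (403,288)
- Mandrel, standing: (243,305)
- Stand: (277,221)
- Carriers: (331,221) and (386,223)
- Spindle: (457,283)

Next I'll take enlarged crops to measure from.

```bash
python3 - <<'E'
from h import *
f=load('top0'); im=f['pixels']
c=im[190:330,205:345]; d=im[190:330,320:485]
cv2.imwrite('pics/cA.png',cv2.resize(c,None,fx=4,fy=4,interpolation=cv2.INTER_CUBIC))
cv2.imwrite('pics/cB.png',cv2.resize(d,None,fx=4,fy=4,interpolation=cv2.INTER_CUBIC))
P=cloud(f)
names=dict(cup1=(231,247),cup2=(349,304),steel=(296,285),brass=(403,288),mand=(243,305),stand=(277,221),cA=(331,221),cB=(386,223),spin=(457,283))
for n,(u,v) in names.items():
    c=atz(f,u,v,0.02)
    r=0.06
    m=(np.hypot(P[...,0]-c[0],P[...,1]-c[1])<r)
    z=P[...,2][m]; 
    h,e=np.histogram(z,np.arange(-0.01,0.09,0.004))
    print(n,c.round(3),dict((round(float(a),3),int(b)) for a,b in zip(e,h) if b>15))
E
```

```text
cup1 [0.551 0.428 0.02 ] {-0.006: 267, -0.002: 1618, 0.002: 440, 0.006: 35, 0.01: 17, 0.014: 26, 0.018: 24, 0.022: 19, 0.026: 24, 0.03: 22, 0.034: 25, 0.038: 50, 0.042: 72, 0.046: 43}
cup2 [0.437 0.192 0.02 ] {-0.006: 229, -0.002: 1769, 0.002: 517, 0.01: 17, 0.014: 21, 0.026: 18, 0.042: 30, 0.046: 47}
steel [0.475 0.298 0.02 ] {-0.006: 277, -0.002: 1665, 0.002: 225, 0.014: 18, 0.018: 297, 0.022: 230}
brass [0.469 0.084 0.02 ] {-0.006: 301, -0.002: 1782, 0.002: 296, 0.006: 18, 0.014: 152, 0.018: 138}
mand [0.435 0.403 0.02 ] {-0.006: 292, -0.002: 1565, 0.002: 202, 0.05: 42, 0.054: 86, 0.058: 429, 0.062: 98}
stand [0.603 0.337 0.02 ] {-0.006: 128, -0.002: 563, 0.002: 150, 0.006: 206, 0.01: 37, 0.026: 16, 0.034: 48, 0.038: 844, 0.042: 644}
cA [0.603 0.228 0.02 ] {-0.006: 145, -0.002: 736, 0.002: 590, 0.006: 498, 0.01: 42, 0.014: 108, 0.018: 317, 0.022: 220}
cB [0.6   0.117 0.02 ] {-0.006: 116, -0.002: 728, 0.002: 561, 0.006: 543, 0.01: 47, 0.014: 105, 0.018: 301, 0.022: 230}
spin [ 0.479 -0.025  0.02 ] {-0.006: 151, -0.002: 1096, 0.002: 236, 0.006: 546, 0.01: 530, 0.014: 22, 0.066: 17}
```

```bash
python3 - <<'E'
from h import *
f=load('top0'); P=cloud(f)
def circ(n,u,v,zr,lo,hi,r):
    c=atz(f,u,v,sum(zr)/2); 
    m=(np.hypot(P[...,0]-c[0],P[...,1]-c[1])<r)&(P[...,2]>lo)&(P[...,2]<hi)
    pts=P[m]; hull=cv2.convexHull(pts[:,:2].astype(np.float32)); (x,y),R=cv2.minEnclosingCircle(hull)
    print(n,len(pts),'mec',round(x,4),round(y,4),round(R,4),'mean',pts.mean(0).round(4))
circ('cup1',231,247,(.047,.047),.040,.055,.045)
circ('cup2',349,304,(.047,.047),.040,.055,.045)
circ('steel',296,285,(.022,.022),.016,.028,.04)
circ('brass',403,288,(.018,.018),.013,.024,.035)
circ('mand',243,305,(.062,.062),.054,.07,.04)
circ('stand',277,221,(.042,.042),.036,.048,.065)
circ('cA',331,221,(.022,.022),.017,.028,.052)
circ('cB',386,223,(.022,.022),.017,.028,.052)
circ('foot',457,283,(.01,.01),.006,.014,.05)
circ('tip',462,284,(.07,.07),.055,.08,.04)
E
```

```text
cup1 101 mec 0.5555 0.4208 0.0398 mean [0.5512 0.4267 0.0451]
cup2 90 mec 0.4374 0.1945 0.0321 mean [0.4348 0.1923 0.0458]
steel 548 mec 0.4752 0.2986 0.0309 mean [0.4754 0.2987 0.0217]
brass 295 mec 0.469 0.0827 0.0241 mean [0.4691 0.0828 0.0178]
mand 614 mec 0.436 0.3996 0.0276 mean [0.4366 0.3991 0.06  ]
stand 1532 mec 0.6012 0.3381 0.0589 mean [0.6013 0.3376 0.0417]
cA 572 mec 0.6048 0.2275 0.0464 mean [0.605  0.2274 0.0214]
cB 579 mec 0.6006 0.1181 0.0466 mean [0.6012 0.117  0.0214]
foot 1075 mec 0.4793 -0.0274 0.0404 mean [ 0.4796 -0.0257  0.01  ]
tip 53 mec 0.4795 -0.0274 0.0069 mean [ 0.4797 -0.0254  0.0679]
```

View pics/cA.png

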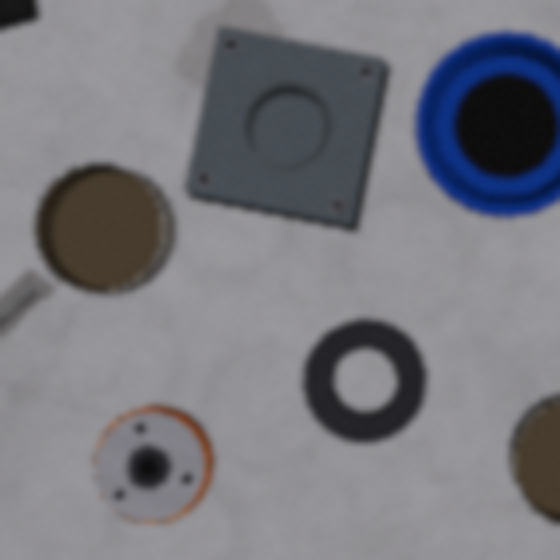

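View pics/cB.png

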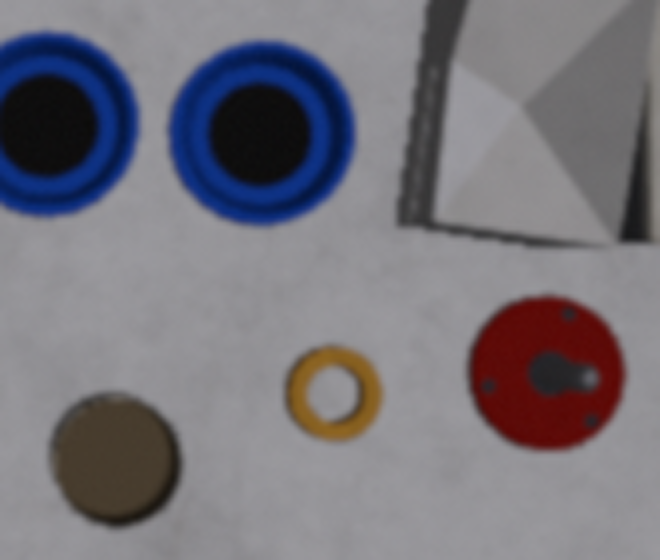

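Fits match the stated sizes: steel R 30.9, brass R 24.1, head R 27.6, carrier R 46.4 and tip R 6.9 mm. Next I'll compute the cup rims and overlay projections in both cameras as a cross-check.

```bash
python3 - <<'E'
from h import *
f=load('top0'); s=load('scene0')
c1=atz(f,230.6,246.9,.047); c2=atz(f,348.8,304.8,.047); mn=atz(f,242.2,306.3,.06); print(c1.round(4),c2.round(4),mn.round(4))
obj=[(c1[:2],.047,.032),(c2[:2],.047,.032),(c1[:2],0,.032),(c2[:2],0,.032),((.4752,.2986),.022,.031),((.469,.0827),.018,.024),((.436,.3995),.06,.028),((.436,.3995),0.0,.010),((.6015,.338),.042,.0195),((.6048,.2275),.022,.041),((.6006,.1181),.022,.041),((.4794,-.0272),.01,.04),((.4795,-.0272),.074,.004)]
for n,F in(('t',f),('s',s)):
    k=5; im=cv2.resize(F['pixels'],None,fx=k,fy=k,interpolation=cv2.INTER_CUBIC)
    for c,z,r in obj:
        a=np.linspace(0,2*np.pi,60); P=np.stack([c[0]+r*np.cos(a),c[1]+r*np.sin(a),0*a+z],1)
        p=((proj(F,P)+.5)*k-.5); cv2.polylines(im,[np.round(p).astype(int)],True,(0,255,0),1)
    if n=='t':
        cv2.imwrite('pics/ovt1.png',im[950:1650,1020:1800]); cv2.imwrite('pics/ovt2.png',im[950:1550,1600:2400])
    else:
        k0=im[1050:1900,1100:1950]; cv2.imwrite('pics/ovs.png',cv2.resize(k0,(600,600),interpolation=cv2.INTER_AREA))
E
```

```text
[0.5497 0.4243 0.047 ] [0.4382 0.1945 0.047 ] [0.4362 0.3986 0.06  ]
```

View pics/ovs.png

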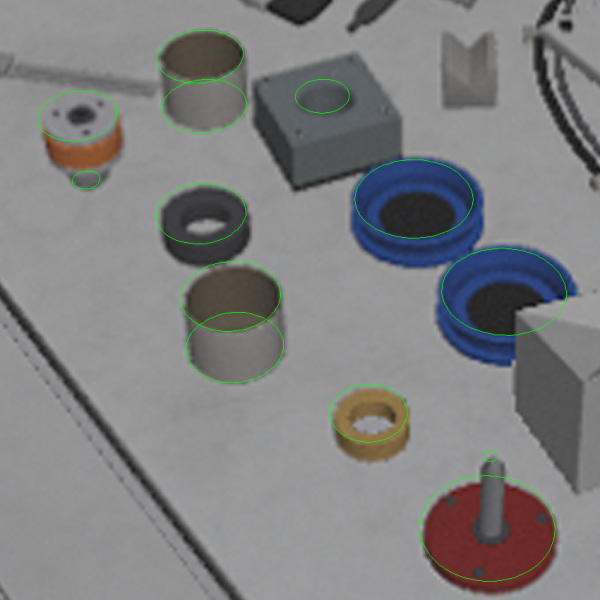

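```bash
python3 - <<'E'
import cv2
im=cv2.imread('pics/ovt1.png'); cv2.imwrite('pics/ovt1s.png',cv2.resize(im,(660,592)))
E
```

```text
(no output)
```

View pics/ovt1s.png

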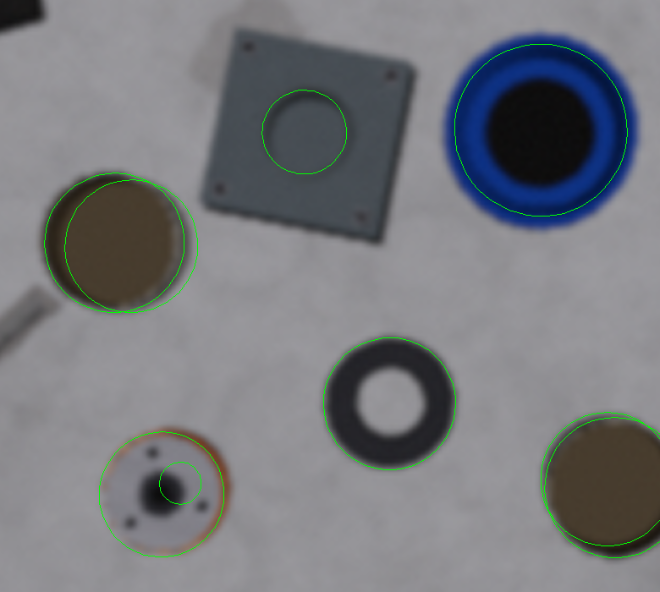

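View pics/ovt2.png

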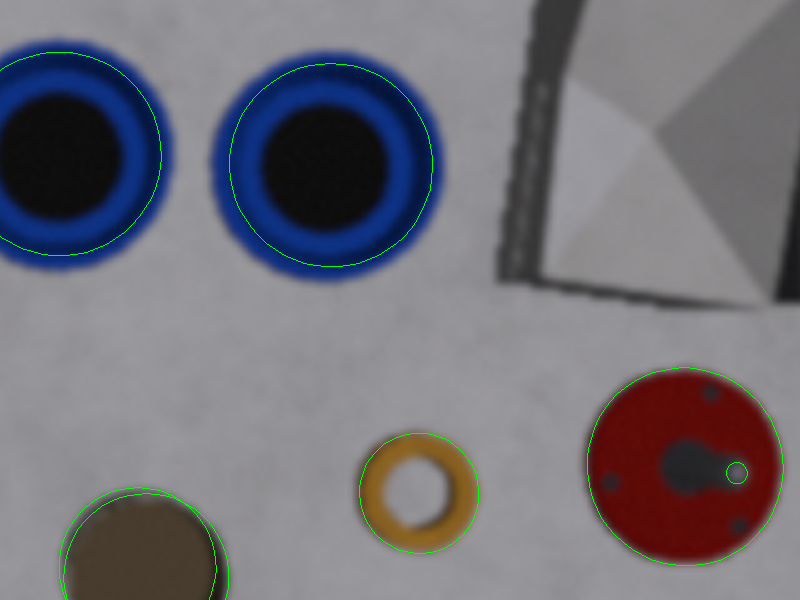

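Top overlay fits tightly. The scene camera disagrees by about 3–4 mm, mostly in y, so I'll verify with the wrist camera over the first cup. Moving there now.

Emit:
drive_tool --grip '[0,0,0,0,0,0,0,0]' --pt "3.6 -2.7 -0.6" --pt "3.6 -2.7 -0.6" --pt "3.6 -2.7 -0.6" --pt "3.6 -2.7 -0.6" --pt "3.6 -2.7 -0.6" --pt "3.6 -2.7 -0.6" --pt "3.6 -2.7 -0.6" --pt "3.6 -2.7 -0.6" --turn '[-4,-4,-4,-4,-4,-4,-4,-4]' --grip_force 40

```text
time: 0.95
eef_pos: [0.483, 0.4813, 0.1829]
ee_rot: [-1.269, -2.874, 0.001]
ft_force: [0.1, 1.2, 0.2]
grip_width: 1.001
```

Emit:
drive_tool --grip '[0,0,0]' --pt "3.4 -2.9 -1.5" --pt "3.4 -2.9 -1.5" --pt "0 0 0" --turn '[0,0,0]'

```text
time: 1.25
eef_pos: [0.5562, 0.4146, 0.1512]
ee_rot: [1.281, 2.863, -0.01]
ft_force: [0.3, 0.0, 0.3]
grip_width: 1.004
```

```bash
python3 - <<'E'
from h import *
f=grab('wrist','w1'); t=grab('top','t1'); s=arm.state(); print(s['time'],s['eef_pos'],s['ee_rot'])
for c in ((.5497,.4243),(.5497,.4235),(.550,.4205)):
  print(c,proj(f,np.array([[*c,.047],[*c,0]])).round(1).tolist())
im=f['pixels'].copy()
for c,col in (((.5497,.4243),(0,255,0)),((.549,.4203),(0,0,255))):
    for z in (.047,0):
        a=np.linspace(0,2*np.pi,60); P=np.stack([c[0]+.032*np.cos(a),c[1]+.032*np.sin(a),0*a+z],1)
        cv2.polylines(im,[np.round(proj(f,P)).astype(int)],True,col,1)
cv2.imwrite('pics/w1o.png',im)
E
```

```text
1.35 [0.55107764 0.42221026 0.15236508] [-1.27150288 -2.87270164  0.00313073]
(0.5497, 0.4243) [[319.9, 222.4], [319.7, 209.9]]
(0.5497, 0.4235) [[319.1, 223.2], [319.1, 210.6]]
(0.55, 0.4205) [[316.7, 226.4], [317.1, 213.4]]
```

View pics/w1o.png

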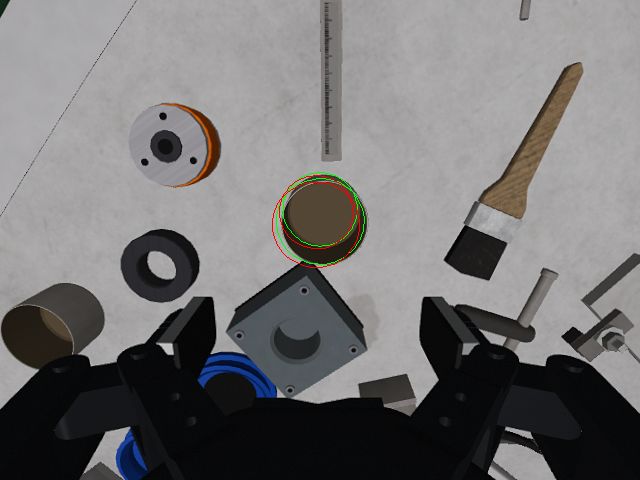

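View pics/t1.png

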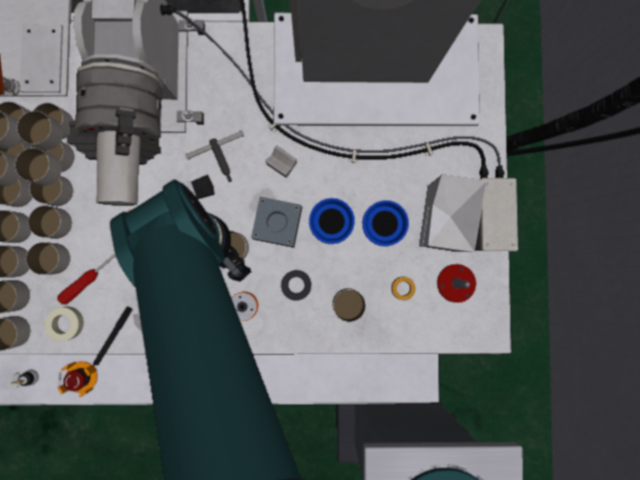

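Emit:
drive_tool --grip '[0,0,0,0,0]' --pt "0 0 -4" --pt "0 0 -4" --pt "0 0 -4" --pt "0 0 -1.9" --pt "0 0 0" --turn '[0,0,0,0,0]'

```text
time: 1.85
eef_pos: [0.5467, 0.4248, 0.0115]
ee_rot: [-1.261, -2.873, 0.007]
ft_force: [-0.3, -0.8, 0.1]
grip_width: 1.001
```

Emit:
drive_tool --grip '[140,140,140,140,140,140,140,140]' --pt "0 0 0" --pt "0 0 0" --pt "0 0 0" --pt "0 0 0" --pt "0 0 0" --pt "0 0 0" --pt "0 0 0" --pt "0 0 0" --turn '[0,0,0,0,0,0,0,0]'

```text
time: 2.65
eef_pos: [0.5514, 0.4259, 0.0169]
ee_rot: [1.265, 2.874, 0.006]
ft_force: [-0.8, -0.0, 7.0]
grip_width: 0.729
```

Emit:
drive_tool --grip '[140,140]' --pt "0 0 1" --pt "0 0 2" --turn '[0,0]'

```text
time: 2.85
eef_pos: [0.5488, 0.4237, 0.0439]
ee_rot: [-1.265, -2.874, 0.004]
ft_force: [0.6, -0.3, 0.4]
grip_width: 0.729
```

```bash
python3 - <<'E'
from h import *
for i in range(2):
    s=arm.state(); print(s['time'],s['eef_pos'],s['ft_force'],s['grip_width'])
    f=grab(['wrist','scene'][i],'x%d'%i)
E
```

```text
2.85 [0.54877184 0.42366475 0.0439255 ] [ 0.56063699 -0.32927783  0.43250716] 0.7287048949479082
2.9 [0.55125569 0.42531197 0.0481657 ] [ 2.37766939e-01 -1.20976694e-03  1.78737613e+00] 0.7310486196410578
```

View pics/x0.png

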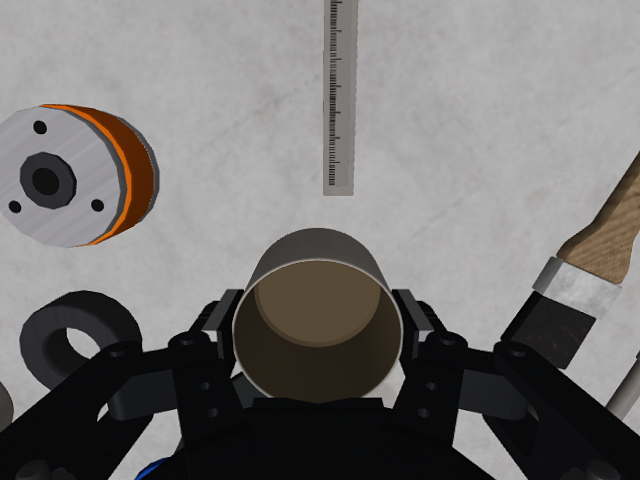

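View pics/x1.png

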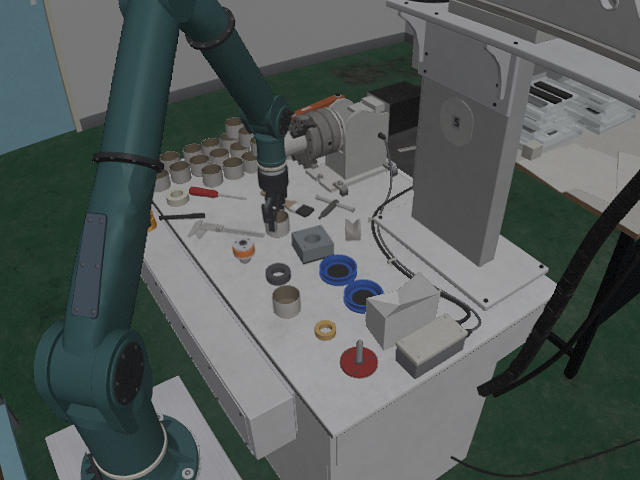

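The cup is gripped symmetrically and lifted clear. Next is carrier A.

Emit:
drive_tool --grip '[140,140,140,140,140,140,140,140]' --pt "0 0 3.5" --pt "0.5 -1.5 3" --pt "1 -4 0" --pt "1 -4 0" --pt "1 -4 0" --pt "1 -4 0" --pt "1 -2.1 0" --pt "0 0 -1" --turn '[0,0,-5,-5,-5,-5,-2,0]'

```text
time: 3.75
eef_pos: [0.6081, 0.2223, 0.1005]
ee_rot: [1.799, 2.569, 0.0]
ft_force: [0.8, -0.0, -0.1]
grip_width: 0.73
```

```bash
python3 - <<'E'
from h import *
f=grab('wrist','w2'); s=arm.state(); print(s['time'],s['eef_pos'],s['ft_force'],s['grip_width'],s['qpos'].round(2))
im=f['pixels'].copy(); c=(.6048,.2275)
for z,r in ((.022,.041),(.006,.036),(.053,.032),(.006,.032)):
        a=np.linspace(0,2*np.pi,60); P=np.stack([c[0]+r*np.cos(a),c[1]+r*np.sin(a),0*a+z],1)
        cv2.polylines(im,[np.round(proj(f,P)).astype(int)],True,(0,255,0),1)
cv2.imwrite('pics/w2o.png',im)
E
```

```text
3.8 [0.60528221 0.22544114 0.09793481] [ 0.14377564  0.7588582  -1.31765883] 0.732797442066289 [-0.59  0.67  0.24  1.89 -0.26  0.61  0.17]
```

View pics/w2o.png

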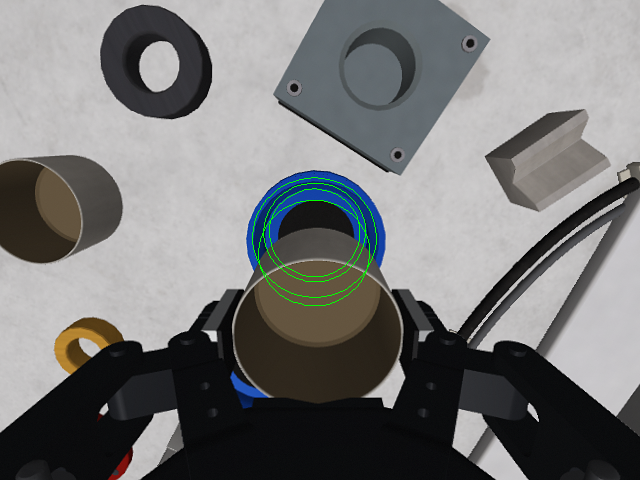

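Emit:
drive_tool --grip '[140,140,140,140,140]' --pt "0 0 -3" --pt "0 0 -2.5" --pt "0 0 -1.5" --pt "0 0 -0.8" --pt "0 0 0" --turn '[0,0,0,0,0]'

```text
time: 4.3
eef_pos: [0.6031, 0.2302, 0.0221]
ee_rot: [-1.786, -2.579, 0.002]
ft_force: [-3.4, -0.4, 8.7]
grip_width: 0.737
```

```bash
python3 - <<'E'
from h import *
f=grab('wrist','w3'); f=grab('scene','s3');s=arm.state(); print(s['time'],s['eef_pos'],s['ft_force'],s['grip_width'])
cv2.imwrite('pics/s3c.png',cv2.resize(f['pixels'][200:360,220:420],None,fx=3.5,fy=3.5))
E
```

```text
4.4 [0.60310835 0.23019787 0.02214669] [-3.82617976 -0.30158826  7.562786  ] 0.7375388269487594
```

View pics/w3.png

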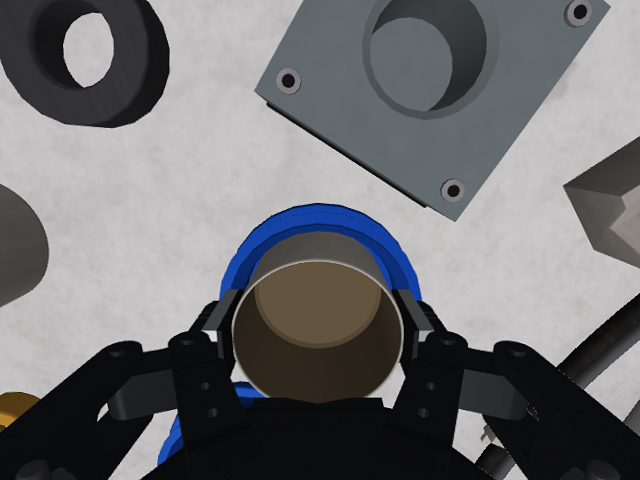

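View pics/s3c.png

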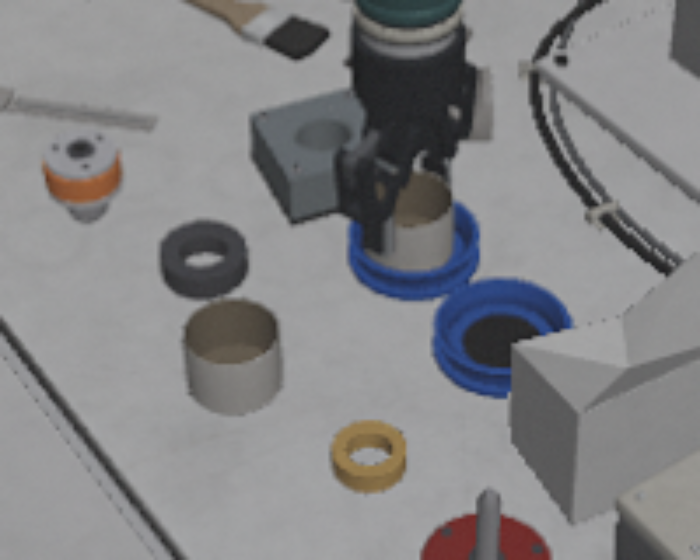

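Emit:
drive_tool --grip '[0,0,0,0,0,0]' --pt "0 0 0.2" --pt "0 0 0" --pt "0 0 0" --pt "0 0 0" --pt "0 0 1" --pt "0 0 3" --turn '[0,0,0,0,0,0]'

```text
time: 5.0
eef_pos: [0.6027, 0.2279, 0.0615]
ee_rot: [-1.789, -2.578, 0.008]
ft_force: [-0.3, 0.0, -0.2]
grip_width: 1.003
```

Emit:
drive_tool --grip '[0,0,0,0,0,0]' --pt "0 0 3.5" --pt "-4 -0.8 2" --pt "-4 -0.8 0" --pt "-4 -0.8 0" --pt "-4 -0.8 -2" --pt "0 0 0" --turn '[0,0,0,0,0,0]'

```text
time: 5.6
eef_pos: [0.4355, 0.1935, 0.097]
ee_rot: [-1.785, -2.576, 0.017]
ft_force: [-1.0, -0.3, -0.4]
grip_width: 1.002
```

```bash
python3 - <<'E'
from h import *
f=grab('wrist','w4'); g=grab('scene','s4');s=arm.state(); print(s['time'],s['eef_pos'],s['ft_force'],s['grip_width'])
cv2.imwrite('pics/s4c.png',cv2.resize(g['pixels'][200:360,220:420],None,fx=3.5,fy=3.5))
im=f['pixels'].copy(); c=(.4382,.1945)
for z,r in ((.047,.032),(0,.032)):
        a=np.linspace(0,2*np.pi,60); P=np.stack([c[0]+r*np.cos(a),c[1]+r*np.sin(a),0*a+z],1)
        cv2.polylines(im,[np.round(proj(f,P)).astype(int)],True,(0,255,0),1)
cv2.imwrite('pics/w4o.png',im)
E
```

```text
5.7 [0.4440127  0.19631587 0.09859445] [ 1.01584105 -0.1817623   0.01522422] 1.0019147695666084
```

View pics/w4o.png

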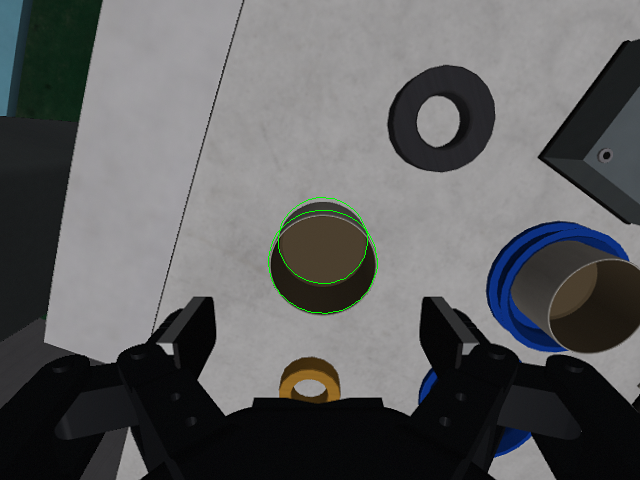

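View pics/s4c.png

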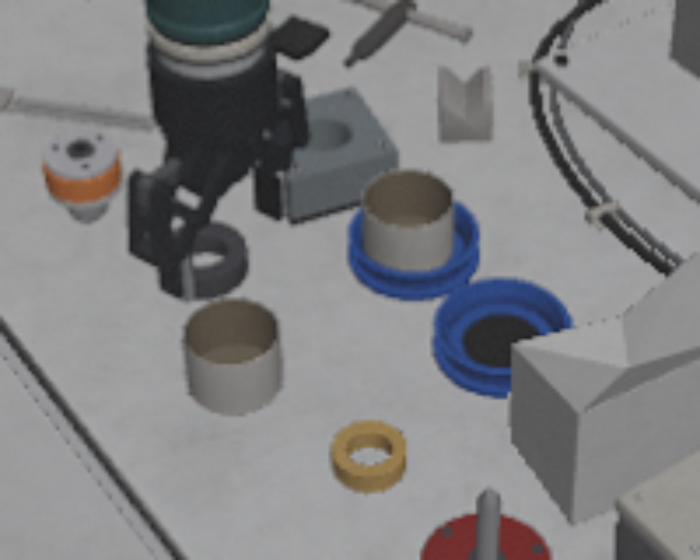

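Cup one stands in its carrier, and the wrist overlay on cup two matches. I'll grasp cup two.

Emit:
drive_tool --grip '[0,0,0,0,0,140,140,140]' --pt "-0.7 -0.1 0" --pt "0 0 -3" --pt "0 0 -3" --pt "0 0 -2.4" --pt "0 0 0" --pt "0 0 0" --pt "0 0 0" --pt "0 0 0" --turn '[0,0,0,0,0,0,0,0]'

```text
time: 6.5
eef_pos: [0.439, 0.196, 0.0156]
ee_rot: [1.79, 2.58, 0.004]
ft_force: [1.0, 0.1, -0.3]
grip_width: 0.731
```

Emit:
drive_tool --grip '[140,140,140,140,140,140]' --pt "0 0 0" --pt "0 0 0" --pt "0 0 0" --pt "0 0 0" --pt "0 0 1.5" --pt "0 0 3" --turn '[0,0,0,0,0,0]'

```text
time: 7.1
eef_pos: [0.437, 0.1952, 0.0589]
ee_rot: [-1.79, -2.58, 0.004]
ft_force: [0.1, 1.1, -0.2]
grip_width: 0.73
```

Emit:
drive_tool --grip '[140,140,140,140,140,140,140]' --pt "0 0 4" --pt "3 -1.5 1" --pt "4 -2 0" --pt "4 -2 0" --pt "4 -1.7 0" --pt "1.3 -0.5 -1" --pt "0 0 0" --turn '[0,-2,-3,-3,-2,0,0]'

```text
time: 7.8
eef_pos: [0.6026, 0.1169, 0.0987]
ee_rot: [2.011, 2.411, -0.0]
ft_force: [-0.8, 1.2, -0.3]
grip_width: 0.734
```

```bash
python3 - <<'E'
from h import *
f=grab('wrist','w5');s=arm.state(); print(s['time'],s['eef_pos'],s['ft_force'],s['grip_width'])
E
```

```text
7.85 [0.60020099 0.11815535 0.09861952] [-0.85239062  0.25188053 -0.56340621] 0.7300555482597865
```

View pics/w5.png

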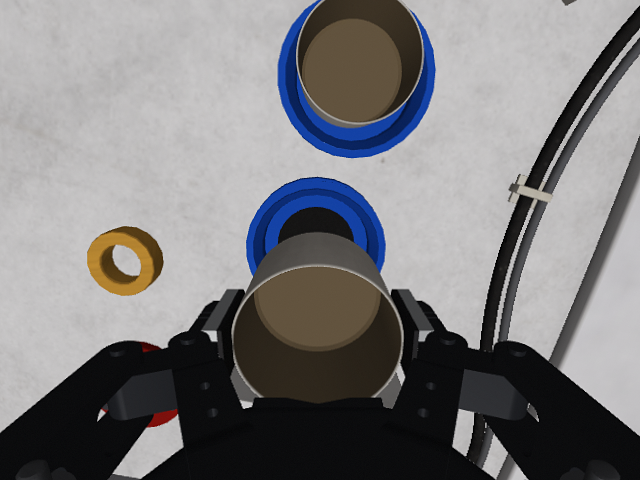

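Emit:
drive_tool --grip '[140,140,140,140,140]' --pt "0 0 -3" --pt "0 0 -2.5" --pt "0 0 -1.5" --pt "0 0 -0.7" --pt "0 0 0" --turn '[0,0,0,0,0]'

```text
time: 8.35
eef_pos: [0.5996, 0.1193, 0.0224]
ee_rot: [-2.007, -2.415, 0.001]
ft_force: [-0.1, 0.0, -0.9]
grip_width: 0.73
```

```bash
python3 - <<'E'
from h import *
f=grab('wrist','w6');s=arm.state(); print(s['time'],s['eef_pos'],s['ft_force'],s['grip_width'])
E
```

```text
8.4 [0.60041626 0.11920183 0.02270351] [ 0.13027127  0.40573917 -0.86044837] 0.7347607428513093
```

View pics/w6.png

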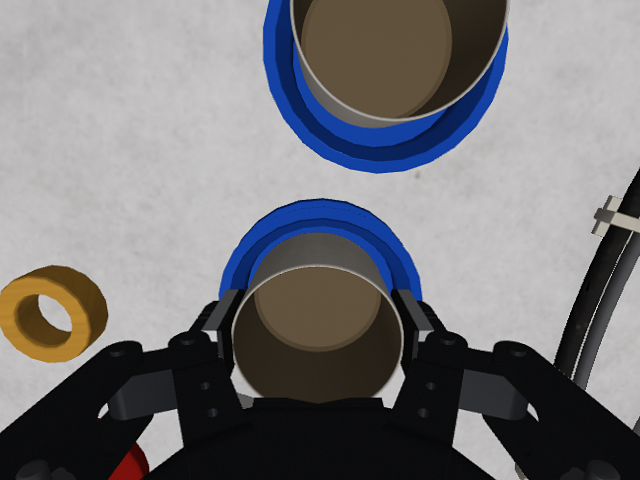

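Emit:
drive_tool --grip '[140,0,0,0,0,0,0,0]' --pt "0 0 -0.1" --pt "0 0 0" --pt "0 0 0" --pt "0 0 0" --pt "0 0 0" --pt "0 0 2" --pt "0 0 4" --pt "0 0 4" --turn '[0,0,0,0,0,0,0,0]'

```text
time: 9.2
eef_pos: [0.6002, 0.1183, 0.1217]
ee_rot: [-2.009, -2.414, 0.003]
ft_force: [0.3, 0.4, 0.1]
grip_width: 0.996
```

Emit:
drive_tool --grip '[0,0,0,0,0,0,0,0]' --pt "-2.4 4 1" --pt "-2.4 4 0" --pt "-2.4 4 0" --pt "-2.4 4 0" --pt "-2.4 4 0" --pt "-2.4 4 0" --pt "-2.1 4.1 0" --pt "0 0 0" --turn '[3,3,3,3,3,3,2,0]'

```text
time: 10.0
eef_pos: [0.4307, 0.4084, 0.1311]
ee_rot: [-1.539, -2.733, -0.005]
ft_force: [0.3, -1.0, 0.4]
grip_width: 1.006
```

```bash
python3 - <<'E'
from h import *
f=grab('wrist','w7'); g=grab('scene','s7');s=arm.state(); print(s['time'],s['eef_pos'],s['ft_force'],s['grip_width'])
cv2.imwrite('pics/s7c.png',cv2.resize(g['pixels'][200:360,220:420],None,fx=3.5,fy=3.5))
im=f['pixels'].copy()
for c,z,r in (((.4362,.399),.06,.028),((.4362,.399),.0,.01),((.6013,.338),.042,.0195)):
        a=np.linspace(0,2*np.pi,60); P=np.stack([c[0]+r*np.cos(a),c[1]+r*np.sin(a),0*a+z],1)
        cv2.polylines(im,[np.round(proj(f,P)).astype(int)],True,(0,255,0),1)
cv2.imwrite('pics/w7o.png',im)
E
```

```text
10.1 [0.43481955 0.40110218 0.13122163] [ 0.55358856 -0.36920754  0.23247785] 1.0025348654404402
```

View pics/w7o.png

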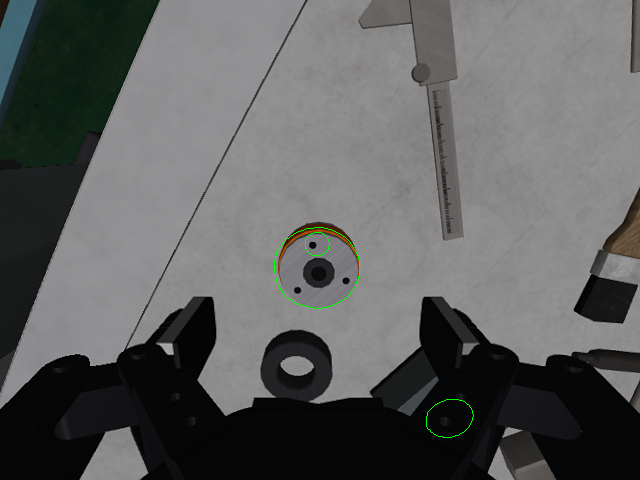

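View pics/s7c.png

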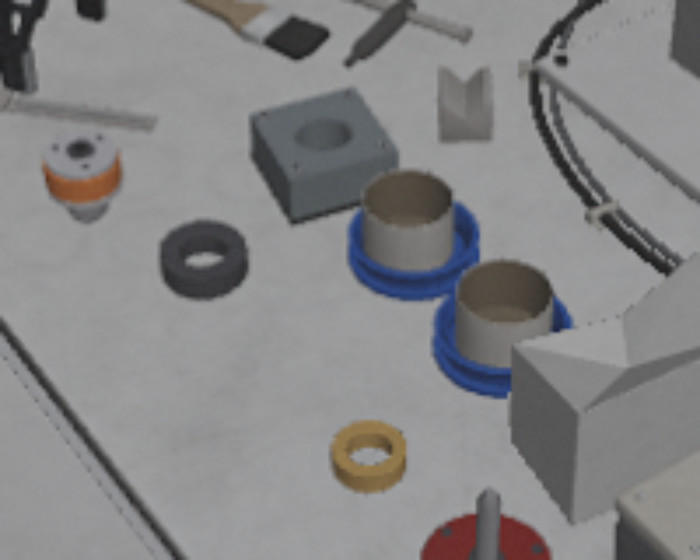

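Both cups are seated, and the mandrel overlay fits. I'll grasp the mandrel by its head.

Emit:
drive_tool --grip '[0,0,0,0,150,150,150,150]' --pt "0 0 -4" --pt "0 0 -4" --pt "0 0 -2.1" --pt "0 0 0" --pt "0 0 0" --pt "0 0 0" --pt "0 0 0" --pt "0 0 0" --turn '[0,0,0,0,0,0,0,0]' --grip_force 60

```text
time: 10.9
eef_pos: [0.4373, 0.3997, 0.0323]
ee_rot: [1.56, 2.726, 0.004]
ft_force: [0.2, -1.5, 7.1]
grip_width: 0.634
```

Emit:
drive_tool --grip '[160,160,160,160,160,160,160]' --pt "0 0 0" --pt "0 0 0" --pt "0 0 1" --pt "0 0 3" --pt "0 0 4" --pt "0 0 0" --pt "0 0 0" --turn '[0,0,0,0,0,0,0]'

```text
time: 11.6
eef_pos: [0.4359, 0.4002, 0.1115]
ee_rot: [1.558, 2.728, 0.003]
ft_force: [0.3, -0.1, -3.5]
grip_width: 0.637
```

```bash
python3 - <<'E'
from h import *
f=grab('wrist','w8'); g=grab('scene','s8');s=arm.state(); print(s['time'],s['eef_pos'],s['ft_force'],s['grip_width'])
cv2.imwrite('pics/s8c.png',cv2.resize(g['pixels'][170:330,200:400],None,fx=3.5,fy=3.5))
E
```

```text
11.7 [0.43466653 0.3989729  0.10949759] [-0.45153199  0.67631911 -2.9768642 ] 0.6308038041057125
```

View pics/w8.png

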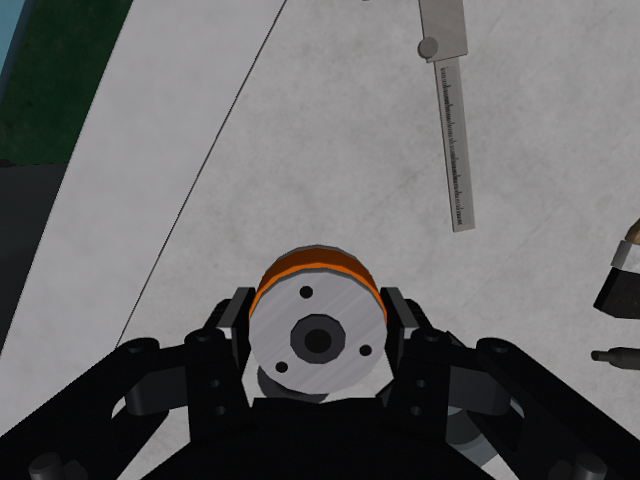

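View pics/s8c.png

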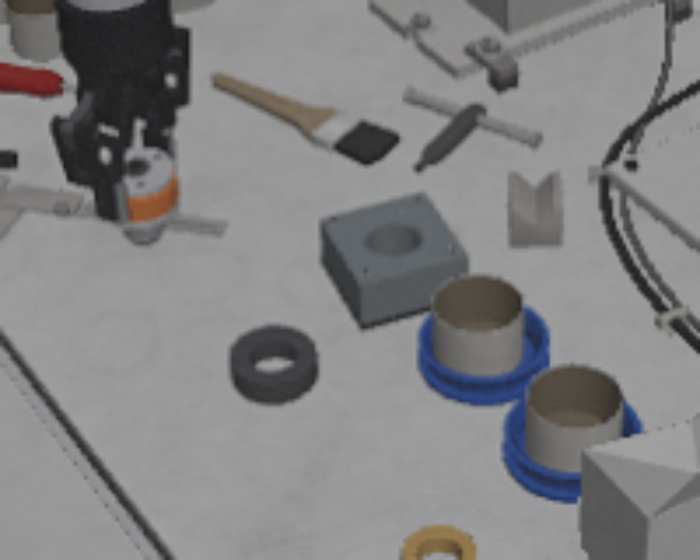

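Emit:
drive_tool --grip '[160,160,160,160,160,160]' --pt "3 -1.1 1" --pt "4 -1.5 0" --pt "4 -1.5 0" --pt "4 -1.5 0" --pt "1.5 -0.5 0" --pt "0 0 0" --turn '[0,0,0,0,0,0]'

```text
time: 12.3
eef_pos: [0.6037, 0.3349, 0.1186]
ee_rot: [1.566, 2.722, -0.004]
ft_force: [0.2, -0.2, -2.8]
grip_width: 0.63
```

```bash
python3 - <<'E'
from h import *
f=load('w8'); p=atz(f,318,340.5,.1095+.0305); print('axis at w8',p, 'cmd .4358 .399')
f=grab('wrist','w9');s=arm.state(); print(s['time'],s['eef_pos'],s['ft_force'],s['grip_width'])
print(atz(f,318,340.5,.1195+.0305))
im=f['pixels'].copy()
for c,z,r in (((.6013,.338),.042,.0195),((.6013,.338),.1195-.029,.015),((.6013,.338),.1195+.031,.028)):
        a=np.linspace(0,2*np.pi,60); P=np.stack([c[0]+r*np.cos(a),c[1]+r*np.sin(a),0*a+z],1)
        cv2.polylines(im,[np.round(proj(f,P)).astype(int)],True,(0,255,0),1)
cv2.imwrite('pics/w9o.png',im)
E
```

```text
axis at w8 [0.43789138 0.39807532 0.14      ] cmd .4358 .399
12.35 [0.60072334 0.33684431 0.1182932 ] [-0.67757592  0.33711585 -3.0890857 ] 0.631688497901651
[0.60476267 0.33451677 0.15      ]
```

View pics/w9o.png

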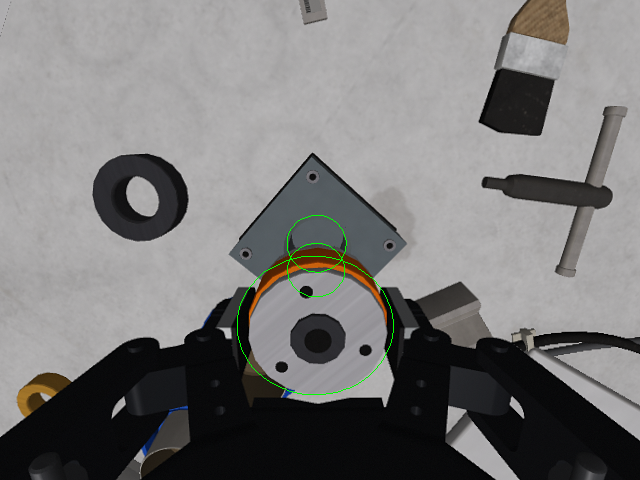

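```bash
python3 - <<'E'
from h import *
for t in ('w9','w8','w7','w6'):
    f=load(t);P=cloud(f); print(t,np.array(f['pose'])[:3,3].round(4))
    for u,v in ((270,350),(360,320),(318,370),(318,300),(235,345),(401,345)): print((u,v),P[v,u].round(4),end=' ')
    print()
E
```

```text
w9 [0.5698 0.3945 0.2609]
(270, 350) [0.5922 0.32   0.1467] (360, 320) [0.6148 0.3479 0.1467] (318, 370) [0.6128 0.3208 0.1456] (318, 300) [0.5975 0.3469 0.1462] (235, 345) [0.5785 0.3249 0.1607] (401, 345) [0.6266 0.3522 0.1596] 
w8 [0.4015 0.4589 0.2541]
(270, 350) [0.4246 0.3848 0.1391] (360, 320) [0.4469 0.4132 0.1399] (318, 370) [0.4448 0.3865 0.1393] (318, 300) [0.4298 0.4117 0.1384] (235, 345) [0.4109 0.3888 0.152 ] (401, 345) [0.458  0.4179 0.1539] 
w7 [0.396  0.4662 0.2741]
(270, 350) [0.4475 0.3058 0.0222] (360, 320) [ 0.5053  0.3588 -0.0011] (318, 370) [0.4915 0.3101 0.0224] (318, 300) [0.4488 0.3802 0.0594] (235, 345) [4.226e-01 2.797e-01 2.000e-04] (401, 345) [5.502e-01 3.575e-01 4.000e-04] 
w6 [0.5881 0.1866 0.165 ]
(270, 350) [0.5832 0.0912 0.0237] (360, 320) [0.6246 0.1066 0.0087] (318, 370) [0.6068 0.0867 0.0266] (318, 300) [0.6018 0.1134 0.0085] (235, 345) [0.5708 0.109  0.0507] (401, 345) [0.6312 0.1223 0.0537]
```

Emit:
drive_tool --grip '[160,160,160,160,160]' --pt "-0.1 0.1 -2.5" --pt "0 0 -2" --pt "0 0 -1" --pt "0 0 -0.5" --pt "0 0 0" --turn '[0,0,0,0,0]'

```text
time: 12.85
eef_pos: [0.5982, 0.3396, 0.0591]
ee_rot: [-1.557, -2.727, 0.004]
ft_force: [0.1, -0.2, -3.3]
grip_width: 0.63
```

```bash
python3 - <<'E'
from h import *
f=grab('wrist','w10'); g=grab('scene','s10');s=arm.state(); print(s['time'],s['eef_pos'],s['ft_force'],s['grip_width'])
cv2.imwrite('pics/s10c.png',cv2.resize(g['pixels'][200:290,270:370],None,fx=6,fy=6,interpolation=cv2.INTER_CUBIC))
E
```

```text
12.95 [0.59861389 0.33995741 0.06003292] [ 0.74276991 -0.96160842 -2.97664043] 0.6285508031034223
```

View pics/w10.png

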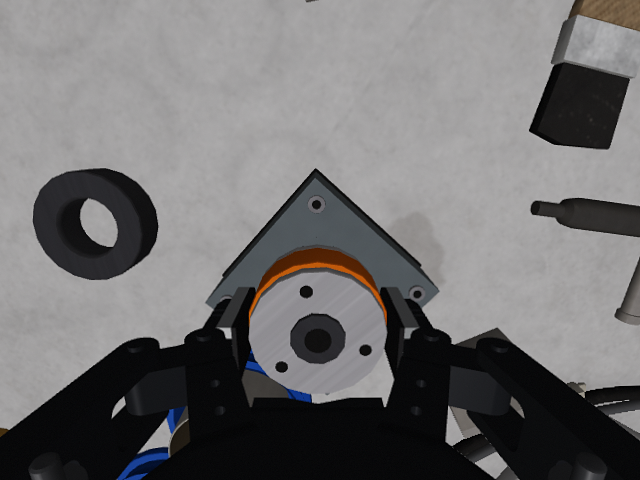

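View pics/s10c.png

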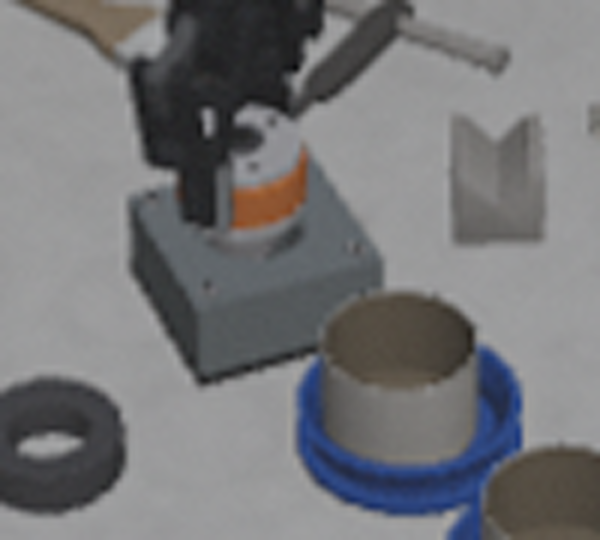

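The shank is entering the bore freely; the wrist force still reads only the part's weight.

Emit:
drive_tool --grip '[160,160,160,160]' --pt "0 0 -0.8" --pt "0 0 -0.4" --pt "0 0 -0.3" --pt "0 0 0" --turn '[0,0,0,0]'

```text
time: 13.35
eef_pos: [0.5991, 0.3401, 0.0466]
ee_rot: [-1.558, -2.726, 0.001]
ft_force: [-3.6, -1.2, 6.5]
grip_width: 0.631
```

Emit:
drive_tool --grip '[160,0,0,0,0,0,0,0]' --pt "0 0 0" --pt "0 0 0" --pt "0 0 0" --pt "0 0 0" --pt "0 0 0" --pt "0 0 2" --pt "0 0 4" --pt "0 0 3" --turn '[0,0,0,0,0,0,0,0]'

```text
time: 14.15
eef_pos: [0.6003, 0.3396, 0.1366]
ee_rot: [1.559, 2.727, 0.0]
ft_force: [0.7, 1.0, 1.4]
grip_width: 1.001
```

```bash
python3 - <<'E'
from h import *
f=grab('wrist','w11'); g=grab('scene','s11');s=arm.state(); print(s['time'],s['eef_pos'],s['ft_force'],s['grip_width'])
cv2.imwrite('pics/s11c.png',cv2.resize(g['pixels'][200:290,270:370],None,fx=6,fy=6,interpolation=cv2.INTER_CUBIC))
P=cloud(f); m=(np.hypot(P[...,0]-.6013,P[...,1]-.338)<.027)&(P[...,2]>.06); print(P[m].mean(0),np.percentile(P[m][:,2],[5,50,95]))
m=(np.hypot(P[...,0]-.6013,P[...,1]-.338)<.06)&(abs(P[...,2]-.042)<.012);print(np.median(P[m][:,2]))
E
```

```text
14.25 [0.60347859 0.34099526 0.14025711] [ 1.11399517 -0.01133329  0.02077406] 0.9976075748507546
[0.59534111 0.34808908 0.1883168 ] [0.07354755 0.22147363 0.23744793]
0.04210667977470958
```

View pics/w11.png

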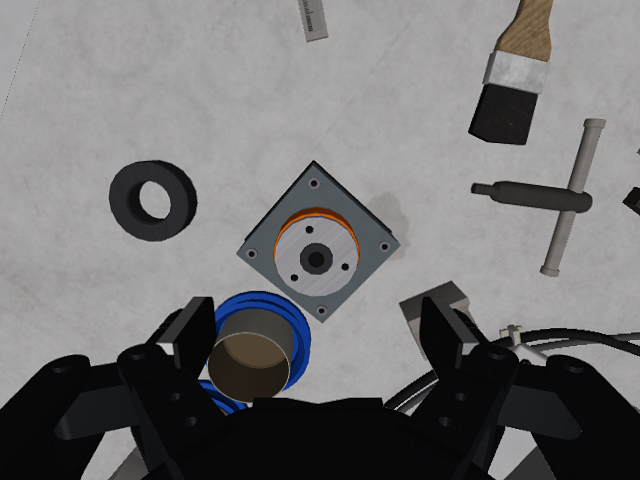

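View pics/s11c.png

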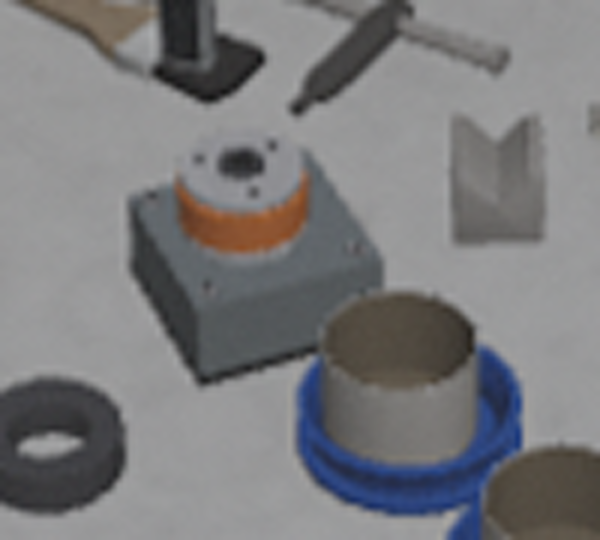

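The mandrel is fully seated: disc top at 73.5 mm against 74 expected. Next is the steel ring.

Emit:
drive_tool --grip '[0,0,0,0,0,0,0]' --pt "-4 -1.3 0" --pt "-4.2 -1.3 0" --pt "-4.2 -1.4 -2" --pt "0 0 -4" --pt "0 0 -4" --pt "0 0 -3.3" --pt "0 0 0" --turn '[0,0,0,0,0,0,0]'

```text
time: 14.95
eef_pos: [0.4727, 0.2977, -0.0018]
ee_rot: [-1.557, -2.724, 0.013]
ft_force: [-0.2, -0.3, -0.6]
grip_width: 1.001
```

```bash
python3 - <<'E'
from h import *
f=grab('wrist','w12');s=arm.state(); print(s['time'],s['eef_pos'],s['ft_force'],s['grip_width'])
E
```

```text
15.0 [4.74252638e-01 2.98390303e-01 2.60369938e-04] [0.29817068 0.58798651 0.65847334] 0.9996311679545425
```

View pics/w12.png

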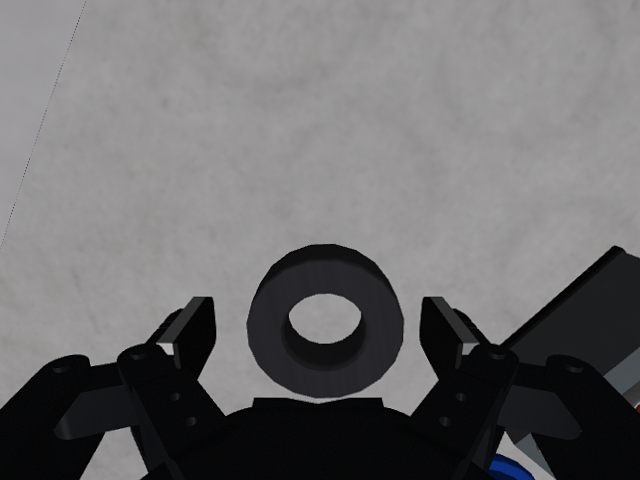

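Centred between the jaws. Closing and lifting.

Emit:
drive_tool --grip '[150,150,150,150,150,150,150,150]' --pt "0 0 0" --pt "0 0 0" --pt "0 0 0" --pt "0 0 0" --pt "0 0 0" --pt "0 0 0" --pt "0 0 1" --pt "0 0 3" --turn '[0,0,0,0,0,0,0,0]'

```text
time: 15.8
eef_pos: [0.4748, 0.299, 0.0424]
ee_rot: [-1.558, -2.726, 0.004]
ft_force: [0.7, 0.6, -0.4]
grip_width: 0.675
```

```bash
python3 - <<'E'
from h import *
f=grab('wrist','w13');s=arm.state(); print(s['time'],s['eef_pos'],s['ft_force'],s['grip_width'])
E
```

```text
15.85 [0.47772393 0.30069881 0.04747775] [ 0.09950737 -0.20416194  0.21323485] 0.6710489716698892
```

View pics/w13.png

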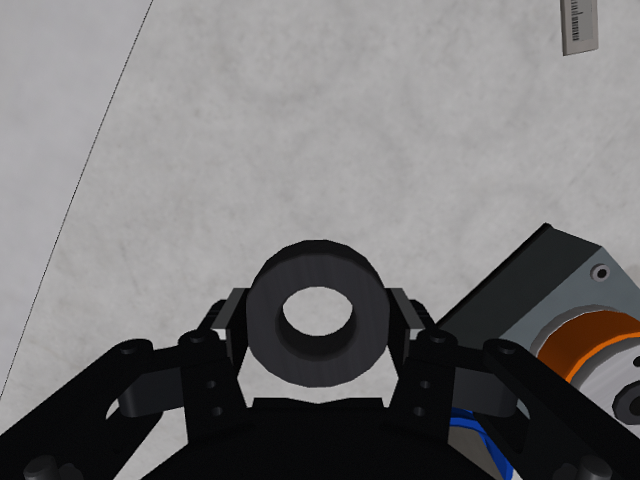

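```bash
python3 - <<'E'
from h import *
for t in ('w12','w13'):
    f=load(t);P=cloud(f)
    for u,v in ((265,320),(375,320),(318,270),(318,375),(240,320),(400,320)): print((u,v),P[v,u].round(4),end=' ')
    print()
g=grab('scene','s13');f=grab('wrist','w14');s=arm.state(); print(s['time'],s['eef_pos'],s['ft_force'],s['grip_width'])
P=cloud(f)
for u,v in ((265,320),(375,320),(318,270),(318,375),(240,320),(400,320)): print((u,v),P[v,u].round(4),end=' ')
cv2.imwrite('pics/s13c.png',cv2.resize(g['pixels'][200:300,230:350],None,fx=6,fy=6,interpolation=cv2.INTER_CUBIC))
E
```

```text
(265, 320) [0.4545 0.2906 0.0221] (375, 320) [0.4905 0.3121 0.0221] (318, 270) [0.4616 0.3183 0.0218] (318, 375) [0.4845 0.2796 0.022 ] (240, 320) [ 4.475e-01  2.721e-01 -2.000e-04] (400, 320) [0.499  0.3168 0.0216] 
(265, 320) [0.4574 0.2876 0.0587] (375, 320) [0.4959 0.3103 0.0585] (318, 270) [0.4646 0.3177 0.0602] (318, 375) [0.489  0.2764 0.0594] (240, 320) [0.4479 0.289  0.0697] (400, 320) [0.4962 0.3212 0.0753] 
15.95 [0.47764889 0.30077215 0.04506356] [ 0.35199553  0.72255916 -2.44267153] 0.6749784370973994
(265, 320) [0.4608 0.2901 0.0634] (375, 320) [0.4993 0.3124 0.063 ] (318, 270) [0.4682 0.3196 0.064 ] (318, 375) [0.4926 0.2782 0.0631] (240, 320) [0.4514 0.2905 0.0727] (400, 320) [0.4992 0.3233 0.0804]
```

View pics/s13c.png

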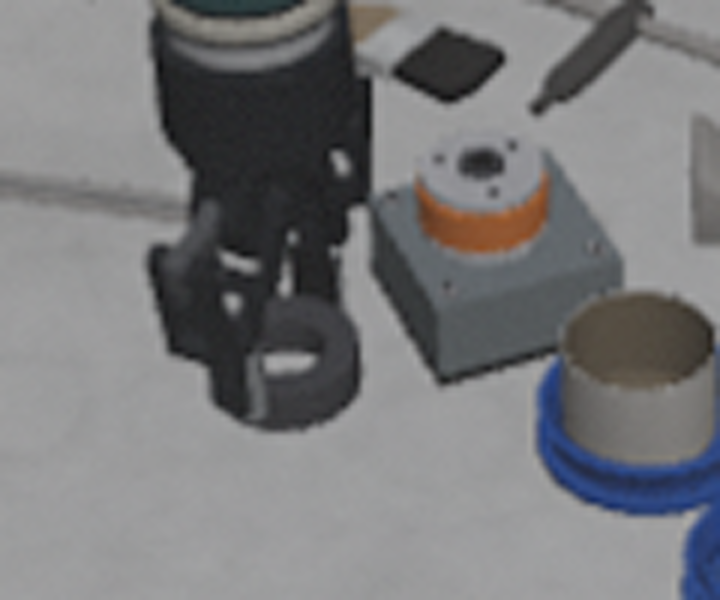

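View pics/w14.png

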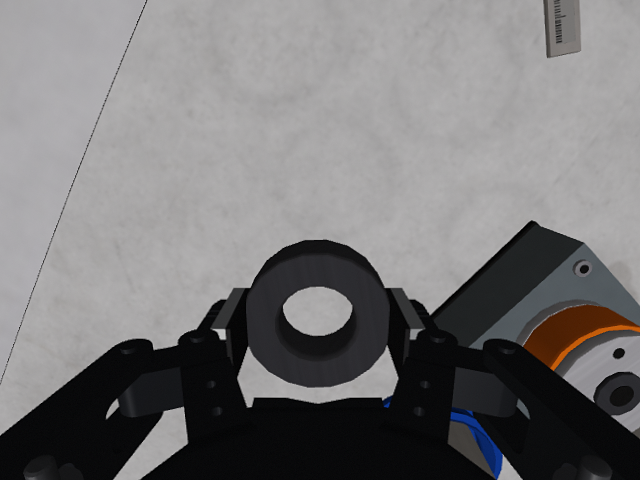

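The ring is held level (weight −2.4 N). Carrying it to the spindle with the jaws turned away from the box.

Emit:
drive_tool --grip '[150,150,150,150,150,150,150,150]' --pt "0 0 4.5" --pt "0 -3.5 3" --pt "0 -4.8 0" --pt "0 -4.8 0" --pt "0 -4.8 0" --pt "0 -4.8 0" --pt "0.2 -4.8 0" --pt "0.2 -4 0" --turn '[0,3,5,5,5,5,5,2]'

```text
time: 16.75
eef_pos: [0.4791, -0.0183, 0.1173]
ee_rot: [-0.799, -3.038, 0.001]
ft_force: [1.6, -0.4, -2.5]
grip_width: 0.679
```

Emit:
drive_tool --grip '[150,150]' --pt "0 -1.1 0" --pt "0 0 0" --turn '[0,0]'

```text
time: 16.95
eef_pos: [0.4794, -0.029, 0.1173]
ee_rot: [-0.809, -3.036, 0.001]
ft_force: [-0.1, 0.1, -1.6]
grip_width: 0.67
```

```bash
python3 - <<'E'
from h import *
f=grab('wrist','w15');s=arm.state(); print(s['time'],s['eef_pos'],s['ft_force'],s['grip_width'],s['qpos'].round(2))
im=f['pixels'].copy(); c=(.4794,-.0272)
for z,r in ((.074,.003),(.01,.04),(.01,.007),(.1155+.0205,.016),(.1155+.0205,.031)):
        a=np.linspace(0,2*np.pi,60); P=np.stack([c[0]+r*np.cos(a),c[1]+r*np.sin(a),0*a+z],1)
        cv2.polylines(im,[np.round(proj(f,P)).astype(int)],True,(0,255,0),1)
cv2.imwrite('pics/w15o.png',im)
E
```

```text
17.0 [ 0.47968053 -0.02664169  0.11723256] [-0.49990935  0.27464768 -2.06552415] 0.6744610798417292 [-0.05  0.48  0.02  2.24 -0.02  0.43  1.04]
```

View pics/w15o.png

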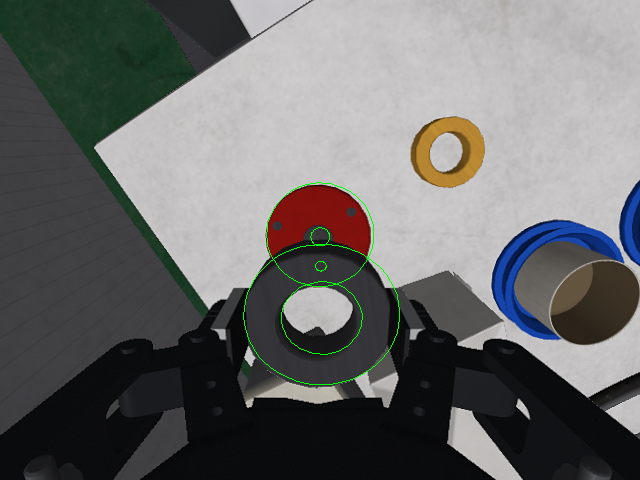

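```bash
python3 - <<'E'
from h import *
f=load('w15');P=cloud(f); print(np.array(f['pose'])[:3,3],K(f)[0,0])
for u,v in ((262,320),(378,320),(318,265),(318,375),(240,320),(400,320),(233,310),(405,310)): print((u,v),P[v,u].round(4),f['z_map'][v,u].round(4))
im=f['pixels']
cv2.imwrite('pics/w15c.png',cv2.resize(im[220:400,200:440],None,fx=3,fy=3))
g=grab('scene','s15');cv2.imwrite('pics/s15c.png',cv2.resize(g['pixels'][270:390,300:440],None,fx=5,fy=5,interpolation=cv2.INTER_CUBIC))
E
```

```text
[0.42041697 0.00496013 0.25982407] 346.5687550980734
(262, 320) [ 0.4688 -0.0487  0.1344] 0.1394
(378, 320) [ 0.4912 -0.008   0.1358] 0.1379
(318, 265) [ 0.4597 -0.0175  0.1338] 0.1336
(318, 375) [ 0.5025 -0.042   0.1347] 0.1462
(240, 320) [ 0.4609 -0.0516  0.1443] 0.1285
(400, 320) [4.859e-01 4.000e-04 1.517e-01] 0.1201
(233, 310) [ 0.4556 -0.0507  0.1463] 0.1252
(405, 310) [0.4876 0.0034 0.1445] 0.1271
```

View pics/w15c.png

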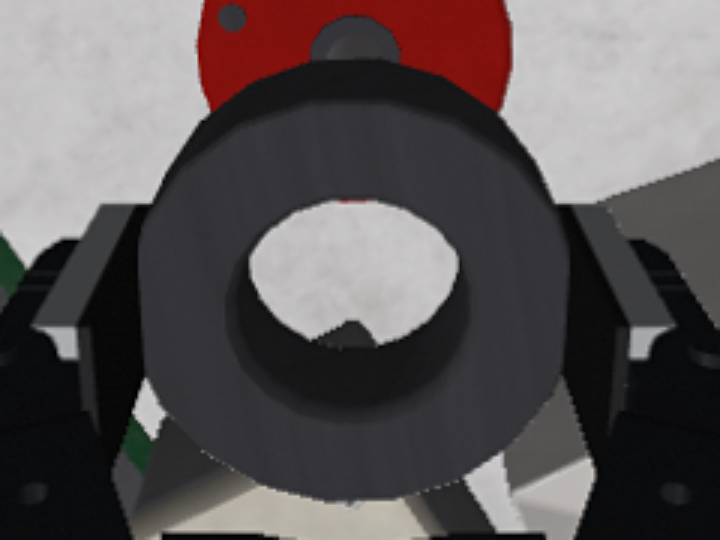

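View pics/s15c.png

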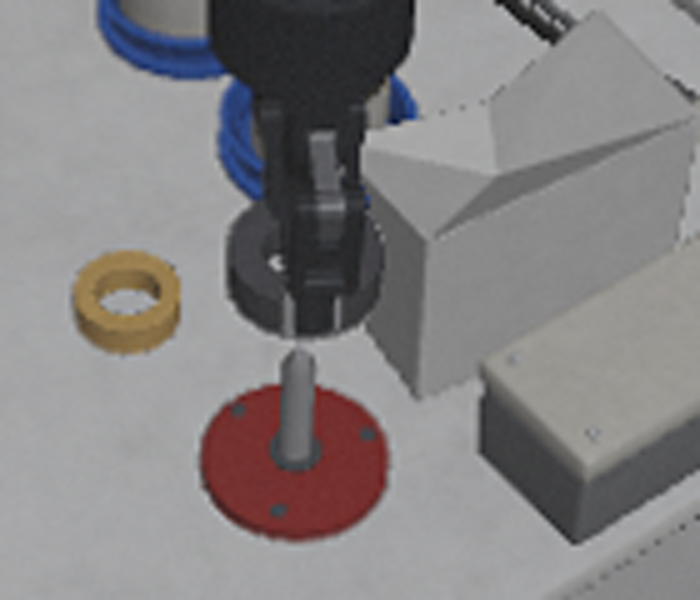

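Ring level, bore over the post. Lowering.

Emit:
drive_tool --grip '[150,150,150,150,150]' --pt "0 0 -3" --pt "0 0 -3" --pt "0 0 -2.5" --pt "0 0 -1.5" --pt "0 0 0" --turn '[0,0,0,0,0]'

```text
time: 17.55
eef_pos: [0.4793, -0.0234, 0.0156]
ee_rot: [-0.792, -3.037, -0.001]
ft_force: [0.3, 0.3, -1.5]
grip_width: 0.672
```

```bash
python3 - <<'E'
from h import *
f=grab('wrist','w16');s=arm.state(); print(s['time'],s['eef_pos'],s['ft_force'],s['grip_width'])
g=grab('scene','s16');cv2.imwrite('pics/s16c.png',cv2.resize(g['pixels'][270:390,300:440],None,fx=5,fy=5,interpolation=cv2.INTER_CUBIC))
E
```

```text
17.6 [ 0.47969491 -0.0238586   0.01657121] [-0.32854079  0.19929752 -1.70687153] 0.6705841750502604
```

View pics/w16.png

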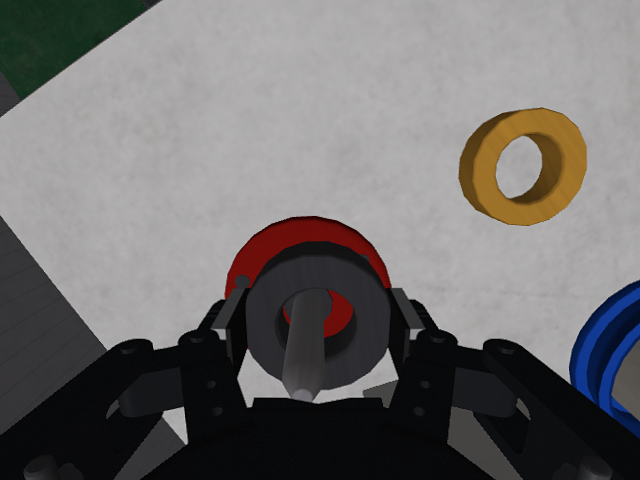

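View pics/s16c.png

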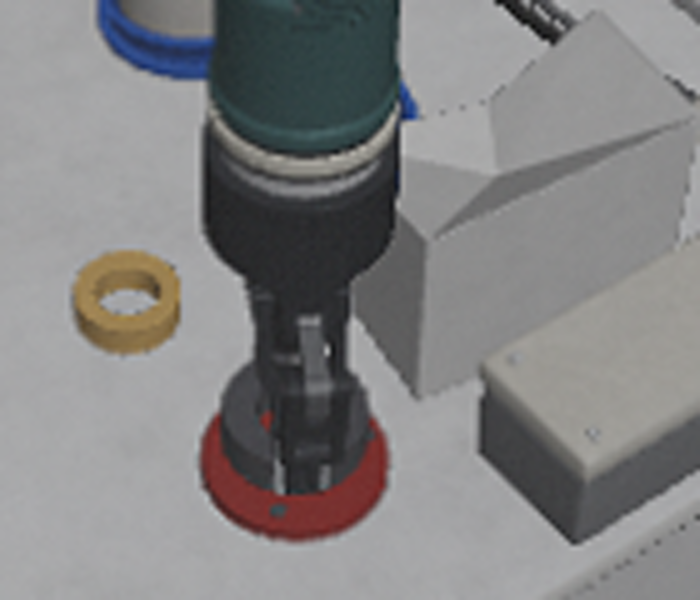

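The ring is threaded, but sits about 4 mm off-centre along the jaws. I'll centre it, lower and release.

Emit:
drive_tool --grip '[150,150,150,0,0,0,0]' --pt "-0.1 -0.3 0" --pt "0 0 -0.3" --pt "0 0 0" --pt "0 0 0" --pt "0 0 0" --pt "0 0 0" --pt "0 0 0" --turn '[0,0,0,0,0,0,0]'

```text
time: 18.35
eef_pos: [0.4791, -0.0294, 0.0144]
ee_rot: [0.8, 3.038, 0.0]
ft_force: [0.0, -0.4, -1.1]
grip_width: 1.0
```

Emit:
drive_tool --grip '[0,0,0,0,0]' --pt "0 0 2" --pt "0 0 4" --pt "0 0 4" --pt "-0.5 2 1" --pt "0 0 0" --turn '[0,0,0,0,0]'

```text
time: 18.85
eef_pos: [0.4747, -0.0073, 0.1262]
ee_rot: [0.794, 3.036, 0.004]
ft_force: [-0.0, -0.1, 0.3]
grip_width: 1.002
```

```bash
python3 - <<'E'
from h import *
f=grab('wrist','w17');s=arm.state(); print(s['time'],s['eef_pos'],s['ft_force'],s['grip_width'])
im=f['pixels'].copy(); c=(.469,.0827)
for z,r in ((.018,.024),(.018,.014)):
        a=np.linspace(0,2*np.pi,60); P=np.stack([c[0]+r*np.cos(a),c[1]+r*np.sin(a),0*a+z],1)
        cv2.polylines(im,[np.round(proj(f,P)).astype(int)],True,(0,255,0),1)
cv2.imwrite('pics/w17o.png',im)
E
```

```text
18.9 [ 0.47415807 -0.00846478  0.125086  ] [-0.10592301  0.32942921 -0.44137081] 0.998543373296417
```

View pics/w17o.png

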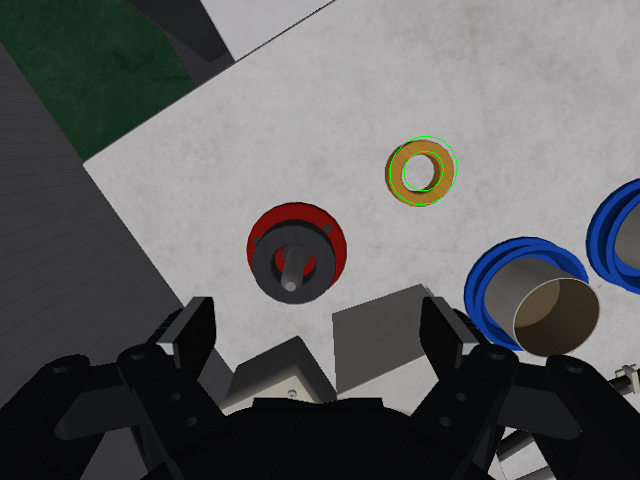

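Emit:
drive_tool --grip '[0,0,0,0,0,0,0]' --pt "-0.2 3 0" --pt "-0.3 4 0" --pt "0 2.2 -1" --pt "0 0 -4" --pt "0 0 -4" --pt "0 0 -3.1" --pt "0 0 0" --turn '[0,0,0,0,0,0,0]'

```text
time: 19.6
eef_pos: [0.4658, 0.0813, -0.0009]
ee_rot: [-0.798, -3.03, 0.008]
ft_force: [-0.3, -0.1, 0.2]
grip_width: 1.002
```

```bash
python3 - <<'E'
from h import *
f=grab('wrist','w18');s=arm.state(); print(s['time'],s['eef_pos'],s['ft_force'],s['grip_width'])
E
```

```text
19.65 [0.46695101 0.08143585 0.00102652] [-0.48869639 -1.08254349  0.34834287] 1.0004429306678486
```

View pics/w18.png

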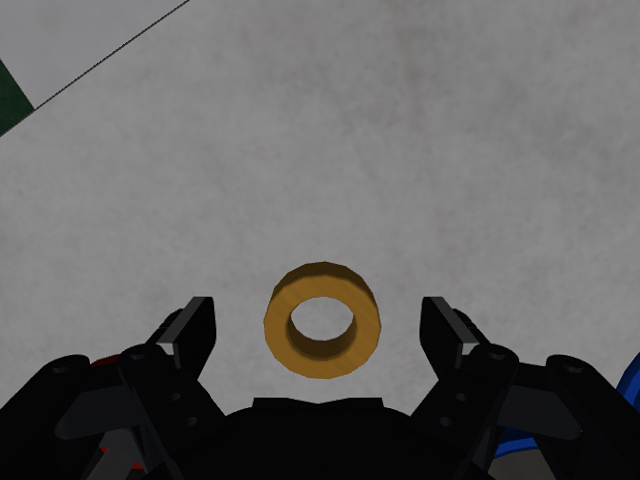

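Emit:
drive_tool --grip '[190,190,190,190,190,190,190,190]' --pt "0 0 0" --pt "0 0 0" --pt "0 0 0" --pt "0 0 0" --pt "0 0 0" --pt "0 0 0" --pt "0 0 0" --pt "0 0 0" --turn '[0,0,0,0,0,0,0,0]' --grip_force 40

```text
time: 20.45
eef_pos: [0.4698, 0.0825, 0.0051]
ee_rot: [0.799, 3.036, 0.002]
ft_force: [-0.9, -0.4, 7.5]
grip_width: 0.513
```

Emit:
drive_tool --grip '[190,190,190,190]' --pt "0 0 1" --pt "0 0 4" --pt "0 0 0" --pt "0 0 0" --turn '[0,0,0,0]'

```text
time: 20.85
eef_pos: [0.4698, 0.0828, 0.0549]
ee_rot: [0.799, 3.035, 0.003]
ft_force: [-0.8, 0.3, -1.8]
grip_width: 0.511
```

```bash
python3 - <<'E'
from h import *
f=grab('wrist','w19');s=arm.state(); print(s['time'],s['eef_pos'],s['ft_force'],s['grip_width'])
P=cloud(f)
for u,v in ((285,330),(350,330),(318,275),(318,365)): print((u,v),P[v,u].round(4))
E
```

```text
20.9 [0.46908437 0.08269191 0.05402708] [-0.47513231  0.06834961 -1.70617419] 0.5117983597393846
(285, 330) [0.4698 0.067  0.0673]
(350, 330) [0.4833 0.0908 0.0672]
(318, 275) [0.4548 0.0914 0.0676]
(318, 365) [ 5.342e-01  4.690e-02 -4.000e-04]
```

View pics/w19.png

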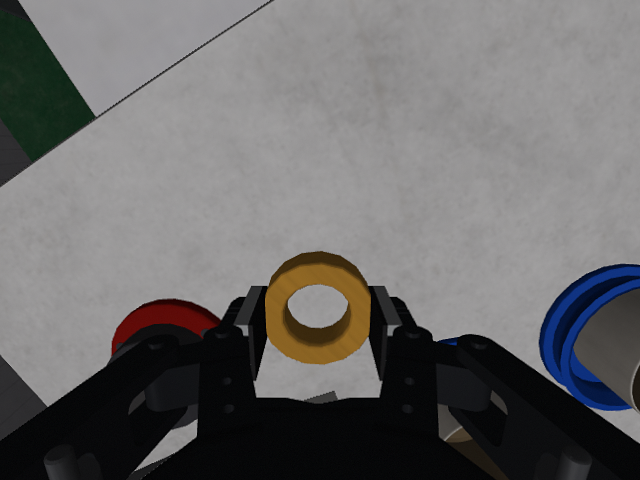

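Emit:
drive_tool --grip '[190,190,190,190,190,190]' --pt "0 0 4" --pt "0 -2 2" --pt "0.5 -4 0" --pt "0.5 -4 0" --pt "0 -1 0" --pt "0 0 0" --turn '[0,0,0,0,0,0]'

```text
time: 21.5
eef_pos: [0.478, -0.0297, 0.1126]
ee_rot: [-0.807, -3.034, 0.002]
ft_force: [-0.4, 1.0, -1.6]
grip_width: 0.51
```

```bash
python3 - <<'E'
from h import *
f=grab('wrist','w20');s=arm.state(); print(s['time'],s['eef_pos'],s['ft_force'],s['grip_width'])
im=f['pixels'].copy(); c=(.4794,-.0272)
for z,r in ((.074,.003),(.01,.04),(.128,.014),(.128,.024)):
        a=np.linspace(0,2*np.pi,60); P=np.stack([c[0]+r*np.cos(a),c[1]+r*np.sin(a),0*a+z],1)
        cv2.polylines(im,[np.round(proj(f,P)).astype(int)],True,(0,255,0),1)
cv2.imwrite('pics/w20o.png',im)
E
```

```text
21.55 [ 0.47805459 -0.02766072  0.11258127] [ 0.13238827 -0.05672138 -1.5915343 ] 0.5105044647177382
```

View pics/w20o.png

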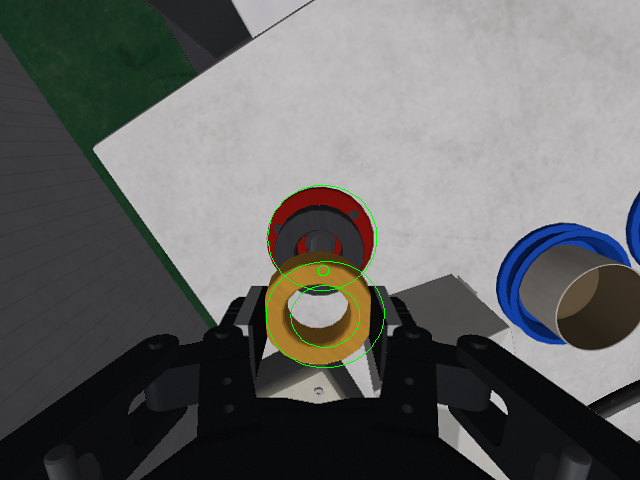

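Emit:
drive_tool --grip '[190,190,190,190,190]' --pt "0.1 -0.1 -2" --pt "0 0 -2.5" --pt "0 0 -1.5" --pt "0 0 -0.5" --pt "0 0 0" --turn '[0,0,0,0,0]'

```text
time: 22.05
eef_pos: [0.4792, -0.0267, 0.0475]
ee_rot: [-0.796, -3.037, -0.0]
ft_force: [-0.3, -0.1, -1.3]
grip_width: 0.51
```

```bash
python3 - <<'E'
from h import *
f=grab('wrist','w21');s=arm.state(); print(s['time'],s['eef_pos'],s['ft_force'],s['grip_width'])
E
```

```text
22.1 [ 0.47981023 -0.02708502  0.04814385] [ 0.65986535 -0.58826287 -1.25595279] 0.5072667957706914
```

View pics/w21.png

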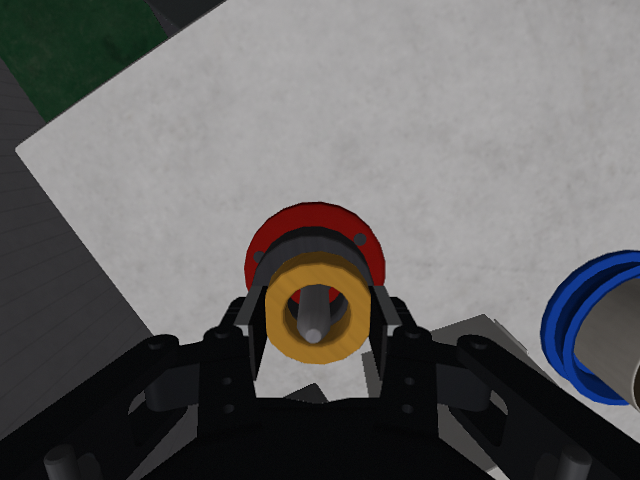

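Threaded. I'll lower the last centimetre and release.

Emit:
drive_tool --grip '[190,190,190,0,0,0,0,0]' --pt "0 0 -0.6" --pt "0 0 -0.4" --pt "0 0 0" --pt "0 0 0" --pt "0 0 0" --pt "0 0 0" --pt "0 0 0" --pt "0 0 0" --turn '[0,0,0,0,0,0,0,0]'

```text
time: 22.9
eef_pos: [0.48, -0.0284, 0.0384]
ee_rot: [0.8, 3.038, 0.0]
ft_force: [-0.4, 0.7, -0.4]
grip_width: 0.998
```

Emit:
drive_tool --grip '[0,0,0,0,0,0,0,0]' --pt "0 0 2" --pt "0 0 4" --pt "0 0 4" --pt "-1 4 4" --pt "-1 4 1" --pt "-1 4 0" --pt "0 4 0" --pt "0 0 0" --turn '[0,0,0,0,0,0,0,0]'

```text
time: 23.7
eef_pos: [0.4513, 0.133, 0.1837]
ee_rot: [0.785, 3.041, 0.007]
ft_force: [-0.1, 0.3, -0.1]
grip_width: 1.001
```

```bash
python3 - <<'E'
from h import *
f=grab('top','t22');g=grab('scene','s22');s=arm.state(); print(s['time'],s['eef_pos'],s['ft_force'],s['grip_width'])
P=cloud(f)
for n,c,R in (('brass',(.4794,-.0272),.022),):
    m=(np.hypot(P[...,0]-c[0],P[...,1]-c[1])<R)&(P[...,2]>.035); print(np.histogram(P[m][:,2],np.arange(.02,.09,.005)))
cv2.imwrite('pics/t22c.png',cv2.resize(f['pixels'][140:340,200:520],None,fx=2.4,fy=2.4,interpolation=cv2.INTER_CUBIC))
cv2.imwrite('pics/s22c.png',cv2.resize(g['pixels'][200:390,220:440],None,fx=3,fy=3,interpolation=cv2.INTER_CUBIC))
E
```

```text
23.8 [0.45089956 0.12740099 0.18315355] [-0.81074619  0.00107032 -0.1100587 ] 0.9989042402436237
(array([ 0,  0,  0,  3,  4, 50, 64,  0,  0,  0,  0,  0,  0]), array([0.02 , 0.025, 0.03 , 0.035, 0.04 , 0.045, 0.05 , 0.055, 0.06 ,
       0.065, 0.07 , 0.075, 0.08 , 0.085]))
```

View pics/t22c.png

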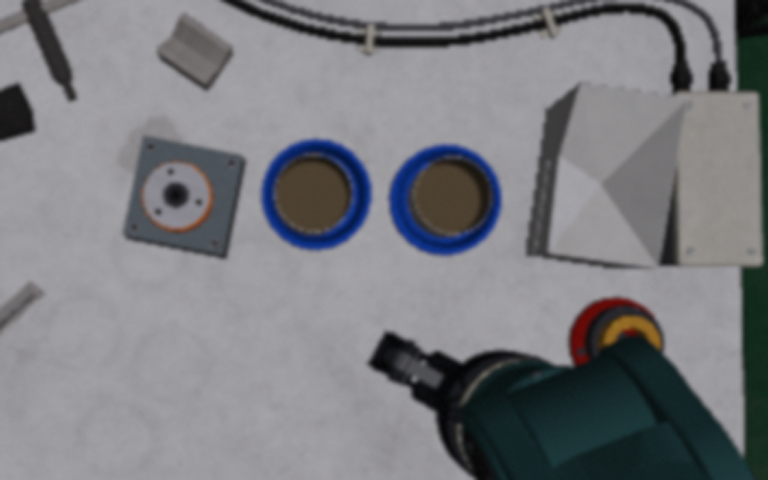

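View pics/s22c.png

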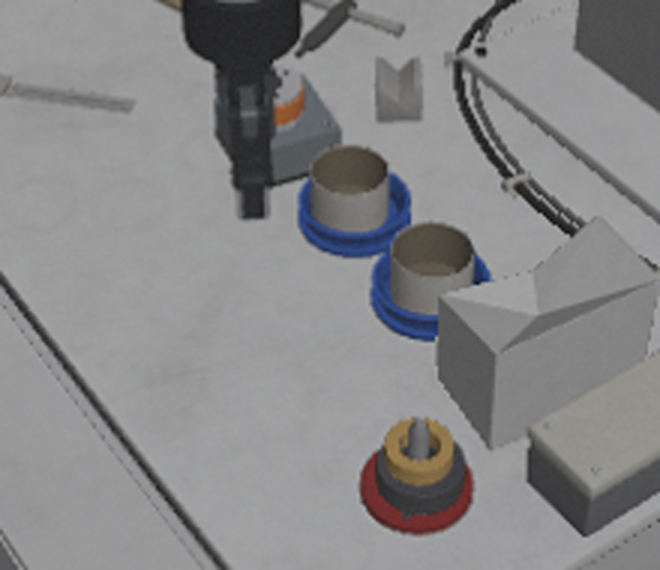

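```bash
python3 - <<'E'
from h import *
f=load('top0'); f=load('t22'); P=cloud(f)
for c in ((.6048,.2275),(.6006,.1181)):
    r=np.hypot(P[...,0]-c[0],P[...,1]-c[1])
    for nm,m in (('floor',(r<.024)),('rim',(r<.042)&(P[...,2]>.045))):
        q=P[m]; A=np.c_[q[:,:2]-c,np.ones(len(q))]; k=np.linalg.lstsq(A,q[:,2],rcond=None)[0]; print(c,nm,len(q),'z',np.median(q[:,2]).round(4),'slope',k[:2].round(3))
print(arm.job_done()); s=arm.state(); print(s['time'],s['ft_force'])
E
```

```text
(0.6048, 0.2275) floor 429 z 0.0074 slope [-0.002  0.009]
(0.6048, 0.2275) rim 85 z 0.052 slope [-0.015  0.004]
(0.6006, 0.1181) floor 429 z 0.0076 slope [ 0.011 -0.005]
(0.6006, 0.1181) rim 106 z 0.0517 slope [-0.015  0.012]
the job is handed in; nothing more can be done
None
the job is handed in; nothing more can be done
```

The job is done and handed in at about 24 s, and every part is in its home. I placed the cups first, then the mandrel, then the steel ring and the brass ring. The hand-in reports no verdict.

Last checks, with the gripper open and clear of the parts:
- **Cups:** each stands upright in its own carrier. The rims measured about 52 mm (53 expected), the inside floors about 7.5 mm, with almost no tilt.
- **Mandrel:** its head sits flat on the stand. The top measured about 73.5 mm against 74 expected, so the shank is fully down.
- **Rings:** the steel ring lies flat on the red foot with the brass ring on top. The brass top measured about 50 mm, as expected.
- **Caliper and V-block:** I did not touch them, and the final pictures show nothing disturbed.

Three things disagreed along the way, none affecting the result:
- **Cameras:** the scene camera was about 3–4 mm off the top and wrist cameras, mostly in y, so I used it only for visual checks.
- **Position readings:** the measured tool position wandered by a few mm.
- **Steel ring:** the gripper opening read about 3 mm narrower than the ring should give. The ring was level and held, and I moved it about 3 mm toward the post before releasing it.

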